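# Clamp the tray oiler's spray bar in its hinged pipe clamp

## Robot

A 6-joint arm with a two-finger parallel gripper is mounted at the origin on the work surface. World frame = base frame: x ahead of the robot, y to its left, z up, the work surface at z = 0. Lengths are in m, angles in rad, forces in N, time in s.
With the tool pointing down it reaches from about 0.25 to 0.8 m from the base axis. Payload 8.5 kg.
Tool frame: the origin (TCP) lies at the very end of the fingers, on their centre line; the grasp point (between the pads) lies 19 mm behind it (arm.grip_point_offset is the distance from the TCP to the grasp point, in m); z points along the fingers, y is the direction in which the jaws open and shut (so a half turn about z gives the same grasp; the last joint's range is limited). The gripper opens to 85 mm and grips with 20 to 120 N. Pads are 22 mm wide; open, the fingers measure 114 mm over their backs; the gripper's body (76 mm by 85 mm) begins 54 mm behind the grasp point. The pads swing forward as they close: fully open they stand 13 mm farther back than shut.
Start: joints at [1.196, 0.238, -0.013, 1.319, 0, 1.571], TCP at [0.192, 0.489, 0.196] pointing down, gripper open.
Joint ranges: [-2.66, 2.66], [-1.03, 1.9], [-1.14, 1.46], [-1.82, 2.27], [-1.45, 1.34], [-3.14, 3.14]. Speed limits (rad/s): [2.22, 2.22, 2.79, 3.14, 3.14, 3.14].

## Interface

Orientations are given as a unit quaternion [x, y, z, w].
In Python, from bench import arm, grab_frame, ticket, trace, pinpoint gives the robot as it stands.
- The arm moves only by the tool play_rows, never from a script. Its argument "series" is one flat list of numbers, 6 for each row, row after row: the shift along the world's x, y, z in mm, then the turn, a rotation vector about the world's x, y, z in degrees. In form: [dx, dy, dz, rx, ry, rz, dx, dy, dz, rx, ry, rz, ...]. A call has 1 to 12 rows; each row is the pose to reach, as a shift and turn from the pose measured when the call began; what a row does not reach only later rows make up. A row lasts 1/8 s, in which the tool goes at most 62.5 mm and 10.7 degrees, less where a joint would pass 70% of its speed; a pose out of reach is approached as far as the arm can. A call with a gripper value outside its range is refused whole. "gripper" is the finger opening in mm, from 0 to 85.4, set as the call begins (left out, the last holds). The fingers move at their own pace and stop on an object; the grip force is fixed at half the most. Time passes only in rows, so rows that repeat a pose let the fingers close. It gives the time, the measured TCP pose, the force and the opening at its end, in the units of the state.
- arm.observe(): the state, without advancing time (a new reading comes with each control period).
- grab_frame(name): name is "scene" or "top"; returns a dict with "image" (384x512x3 uint8, red, green, blue), "depth" (384x512 float32, m along the optical axis (not along the pixel's ray), 0 where there is no reading), "fx", "fy", "cx", "cy" (pixels), "dist_coeffs" ([k1, k2, p1, p2, k3] as OpenCV has them; the pictures are not rectified), "rvec" (rotation vector, rad) and "tvec" (3), from world to camera coordinates, as OpenCV has them. Camera axes: x right, y down, z forward; pixel columns grow to the right and rows downward; lengths in m; the calibration is good to about 2 mm. A picture is of the moment at which its call begins.
- ticket.hand_in(): hands the job in, once; it reports no verdict.
Trained networks look in the newest picture that a camera, given by its name, has taken for a name from the list of things; names that differ only in an ending like _2 or _b are one class to them, and where a whole thing is asked for, a point or a joint stands for the part that bears it (a point fixed in the world has none). Each returns a list of dicts, best first, with "score" (0 to 1); they miss things now and then, are a little off and sometimes report something else, mostly with a low value. They report only what shows in the picture. A call takes as long as a camera call.
- trace(camera, name): "mask" (384x512 bool, what is visible of it) and "extent" ([left, top, right, bottom] in pixels, round what is visible of it).
- pinpoint(camera, name): "location" ([column, row] in pixels: a listed point, or the origin of a listed thing).
The state is a dict: "t": time; "qpos": joint angles; "qvel": joint speeds; "joint_efforts": joint torques, N m; "tool_pos": TCP position; "tcp_rot": TCP orientation; "contact_force": force on the tool from outside, world axes, zero at the start; "wrist_torque": the same for the moment, N m; "finger_gap": opening from 0.0 (shut) to 1.0 (fully open).
Only numpy, scipy, OpenCV 4.12 (cv2) and the standard library are available. Lean on these libraries where they do the work, as an engineer would, in place of code of your own. Each camera call takes 0.05 s, during which the arm holds its last target.

## Task

The spray bar of the tray oiler is back in its saddles: swing the clamp's hinged half over it and seat it on the bar, swing the bolt up into the slot of its lug, then turn the bolt's clamping lever clockwise until it is hand-snug, about 6 newtons on its arm (0.3 newton-metres). The tube is thin: do not overtighten it or shift it in its saddles, and leave the tin, the bowl and the scraper alone.

Things in the scene. Friction and masses are not known exactly. Their poses are not given: they have to be found in the camera images.
- bracket: Fixed bracket on a steel foot plate (290 x 130 x 6 mm) that carries the spray bar. Origin: on the table under the middle of the hinged clamp. x runs along the bar (an open cradle stands at x = +155 mm), z up; the flap's hinge is on the +y side, the swing bolt on the -y side. The clamp is 30 mm wide along x, its rubber lining 34 mm; the bar's axis is 70 mm above the table.
- flap_hinge (a point): Middle of the flap's hinge pin, fixed at (0, +32, 70) mm of the bracket; the pin runs along the bracket's x. The flap is the clamp's hinged upper half: an arch over the bar with a flat slotted lug at its free end. Shut, the arch's top is 26 mm above hinge height.
- flap (a joint): Opening angle of the flap, rad: 0 when its lining just touches the bar, lug level; 1.5 to 1.95 (standing up or leaning back to +y) at the start. The pin is stiff (0.13 N m): the flap stays where it is left and has to be brought all the way down. 5 to 10 N down on the lug seat it; the lining is firm rubber, harder pushing gains under 1 mm. Left even 1 mm too high at the lug, it can stop the bolt's washer.
- flap_lug (a point): In the middle of the lug's slot, level with the lug's upper (nut) face. With the flap shut: 76 mm from the hinge towards the bracket's -y, 14 mm above hinge height. The lug is 30 mm wide along x, 10 mm thick and reaches from 52 to 85 mm from the hinge; the slot, 13 mm wide, is open at the free end and 15 mm deep. The lug can be gripped across its 30 mm width.
- flap_liner: The black rubber lining inside the flap, 34 mm wide along the bar (origin on the hinge pin). It presses on the spray bar with 2.4 times what the nut or a hand puts on the lug; 45 to 130 N of it is a good hand-snug hold, more than 170 N overloads the tube.
- bolt_pivot (a point): Middle of the swing bolt's pivot pin, fixed at (0, -44, 30) mm of the bracket; the pin runs along the bracket's x.
- swing_bolt (a joint): Angle of the swing bolt from upright, rad: 0 upright in the slot (stopped there), growing as it leans out to the bracket's -y; 0.5 to 0.95 at the start. The bolt is 10 mm thick; its pivot is stiff (0.12 N m), so it stays where it is left. On it sits a clamping lever, a nut with an arm; its steel washer (28 mm across) bears on the lug.
- lever_hub (a point): Middle of the lever's round black hub, on the bolt's axis, 77 to 79 mm from the pivot at the start. The hub is 22 mm across, from 17 mm below to 13 mm above this point along the bolt; the washer's lower face is 22 mm below it. The hub can be gripped across the bracket's x. Upright over a seated flap, the washer starts 1.0 to 2.8 mm above the lug.
- lever_arm (a point): On the lever's black arm (11 mm thick, rising outwards to 64 mm), 50 mm from the bolt's axis; at the start it points to the bracket's -y, +-0.3 rad. Clockwise, seen from above, screws down 8 mm a turn. It turns freely (1 N here) until the washer meets the lug, after 0.8 to 2.2 rad, then ever harder: 6 N here (0.3 N m) is hand-snug, under 4 N slack, over 8 N too tight. It stays as left.
- spray_bar: Loose stainless tube 38 mm in diameter, about 310 mm long, 0.55 kg, thin-walled, with brass nozzles underneath, lying along the bracket's x in the clamp's lower half and in the cradle. Origin: on its axis, within 6 mm of the middle of the clamp; x along the tube.
- loaf_tin: Dark steel loaf tin, open at the top, 150 x 85 x 60 mm; origin under its middle. To be left alone.
- bowl: Steel bowl 100 mm across, 45 mm tall; origin under its middle. To be left alone.
- scraper: Dough scraper lying flat: steel blade 100 x 85 x 3 mm and a white grip 110 x 26 x 24 mm; origin under its middle. To be left alone.

How it is judged:
On the way, in this order (a step that is already met when the one before it is completed fails the run):
1. the flap is swung over and seated on the spray bar (value of joint flap below 0.02 rad), for 0.2 s.
2. the swing bolt stands in the slot of the seated flap (value of joint swing_bolt below 0.08 rad and value of joint flap below 0.02 rad), for 0.2 s.
At the end, for the whole second after the job is handed in: The flap lies seated on the spray bar (within 0.02 rad), the bolt stands upright in the slot (within 0.06 rad) and the clamp is hand-snug: the lining presses on the bar with 45 to 130 N (about 0.3 N m on the lever), the bar lying within 18 mm of the clamp's middle along its axis (value of joint flap below 0.02 rad and value of joint swing_bolt below 0.06 rad and contact force between flap_liner and spray_bar between 45 and 130 N and x of spray_bar in the frame of bracket between -0.018 and 0.018 m); the robot touches nothing.
It fails at once if the thin-walled spray bar is overloaded (more than 170 N under the lining) (contact force between flap_liner and spray_bar above 170 N).
It fails at once if the spray bar is shifted in its saddles by more than 12 mm (distance of spray_bar from where it was at the start of the episode above 0.012 m).
It fails at once if the loaf tin is disturbed (moved more than 20 mm) (distance of loaf_tin from where it was at the start of the episode above 0.02 m).
It fails at once if the bowl is disturbed (moved more than 20 mm) (distance of bowl from where it was at the start of the episode above 0.02 m).
It fails at once if the scraper is disturbed (moved more than 20 mm) (distance of scraper from where it was at the start of the episode above 0.02 m).
It also fails if it takes over 67 s, if anything falls off the work surface, if the arm or the gripper's body presses on something with over 40 N, if the wrist force passes 120 N, or if a joint passes its speed limit or range.

## Working session

There is one attempt and no reset: what is moved stays moved. The work goes in short steps, Python scripts to look and compute and a tool call to move; the robot and the scene stay as the last step left them, time stands still between calls to the robot, and variables do not carry over. Pictures are saved under pics/ and viewed, and the job is handed in when it is done.

Besides the shell and the picture viewer there is one more tool, called after "Request:" in YAML: its name, and indented under it one key for each argument. play_rows: Moves the arm, as the interface text tells. Its arguments: {"type":"object","properties":{"series":{"type":"array"},"gripper":{"type":"number"}},"required":["series"]}

```bash
ls; mkdir -p pics
python3 - <<'E'
from bench import arm, grab_frame, ticket, trace, pinpoint
import cv2,numpy as np
print(arm.observe())
for c in("scene","top"):
    f=grab_frame(c); cv2.imwrite(f"pics/{c}0.png",cv2.resize(f["image"][:,:,::-1],None,fx=1.5,fy=1.5))
    print(c,f["fx"],f["fy"],f["cx"],f["cy"],f["dist_coeffs"],f["rvec"],f["tvec"])
    R=cv2.Rodrigues(np.array(f["rvec"]))[0]; print("cam pos",-R.T@np.array(f["tvec"]).ravel())
    for n in ["bracket","flap_hinge","flap_lug","bolt_pivot","lever_hub","lever_arm","spray_bar","loaf_tin","bowl","scraper"]:
        p=pinpoint(c,n)
        for q in p[:2]:
            u,v=q["location"]; iu,iv=int(round(u)),int(round(v))
            d=f["depth"][iv,iu] if 0<=iv<384 and 0<=iu<512 else 0
            n2=cv2.undistortPoints(np.array([[[u,v]]],float),np.array([[f["fx"],0,f["cx"]],[0,f["fy"],f["cy"]],[0,0,1]]),np.array(f["dist_coeffs"])).ravel()
            X=R.T@(np.array([n2[0]*d,n2[1]*d,d])-np.array(f["tvec"]).ravel())
            print(n,round(q["score"],2),np.round([u,v],1),np.round(X,4))
E
```

```text
pics
{'t': 0.0, 'qpos': array([ 1.19597623e+00,  2.38774716e-01, -1.42623664e-02,  1.31918626e+00,
        4.37338799e-07,  1.57077009e+00]), 'qvel': array([ 6.36978078e-04,  9.10755024e-05,  5.12463608e-04,  2.08097945e-03,
       -1.91601147e-03,  1.22921235e-04]), 'joint_efforts': array([-8.49820099e-04, -5.38771570e+01,  3.46438587e+01,  1.85736531e-02,
       -3.97668919e-05, -1.06680881e-05]), 'tool_pos': array([0.19203515, 0.4881193 , 0.19577768]), 'tcp_rot': array([ 1.86301987e-01,  9.82492270e-01, -7.00970823e-04, -1.33160991e-04]), 'contact_force': array([-0.19204508,  0.11443597, -0.36849259]), 'wrist_torque': array([ 0.01766189,  0.04418654, -0.01007206]), 'finger_gap': 1.0018267429140024}
scene 470.3676656929548 470.3676656929548 254.51206674997488 195.1796026014531 [-0.17087037  0.          0.          0.          0.        ] [ 2.22505993  1.14313154 -0.42365343] [-0.35538047 -0.26680401  1.45790931]
cam pos [ 1.13513374 -0.35779884  0.95206649]
bracket 0.78 [265.2 190.8] [0.5123 0.106  0.0265]
flap_hinge 0.89 [276.7 168.8] [0.5112 0.142  0.0859]
flap_lug 0.5 [282.8 143
[... 561 characters left out ...]
 0.        0.       ] [ 2.20239554 -2.13730624  0.12829833] [0.02951682 0.59722727 1.10892368]
cam pos [0.47232137 0.05648984 1.16661254]
bracket 0.98 [237.7 230.4] [0.4984 0.1052 0.0839]
flap_hinge 0.78 [222.5 228.7] [0.5016 0.1423 0.0762]
flap_lug 0.77 [211.  225.9] [0.506  0.1655 0.1218]
bolt_pivot 0.79 [257.8 232.5] [0.4956 0.0571 0.0488]
lever_hub 0.48 [274.6 231.7] [0.4978 0.0171 0.0898]
lever_arm 0.83 [292.9 235.1] [ 0.4926 -0.0335  0.0005]
spray_bar 0.7 [234.7 226.8] [0.5066 0.1125 0.0885]
loaf_tin 0.66 [175.3 195.8] [0.5847 0.2731 0.0034]
bowl 0.87 [313.5 196.7] [ 0.593  -0.0842  0.0063]
bowl 0.69 [219.9 227.5] [0.5042 0.1482 0.0811]
scraper 0.66 [142.9 246.8] [0.4517 0.3486 0.0036]
```

Run:
```python
import cv2
a=cv2.imread("pics/scene0.png");b=cv2.imread("pics/top0.png")
cv2.imwrite("pics/s1.png",cv2.resize(a[150:450,230:580],None,fx=2.2,fy=2))
cv2.imwrite("pics/t1.png",cv2.resize(b[220:460,240:560],None,fx=2.5,fy=2.5))
```

```text
(no output)
```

View pics/scene0.png

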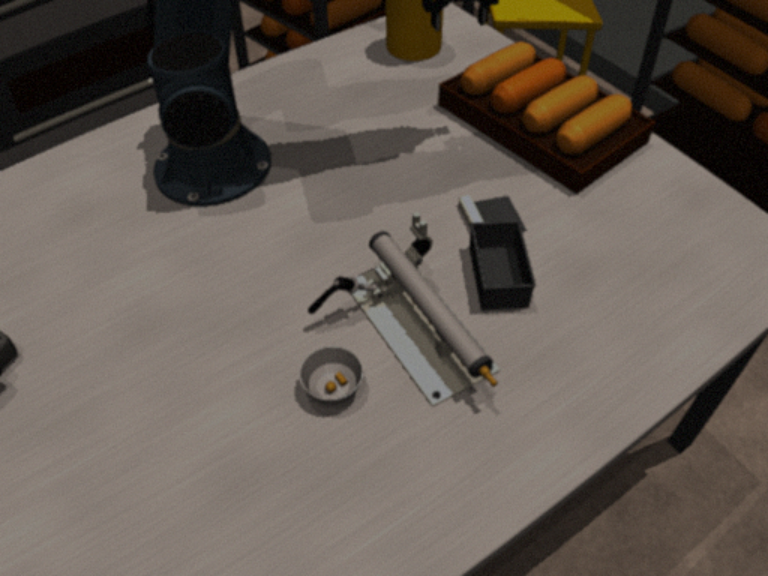

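View pics/top0.png

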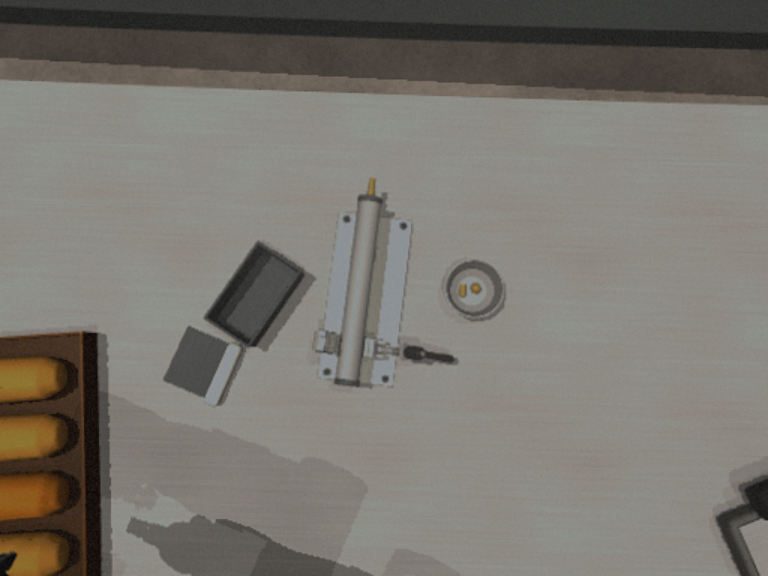

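```bash
echo
```

```text
(no output)
```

View pics/s1.png

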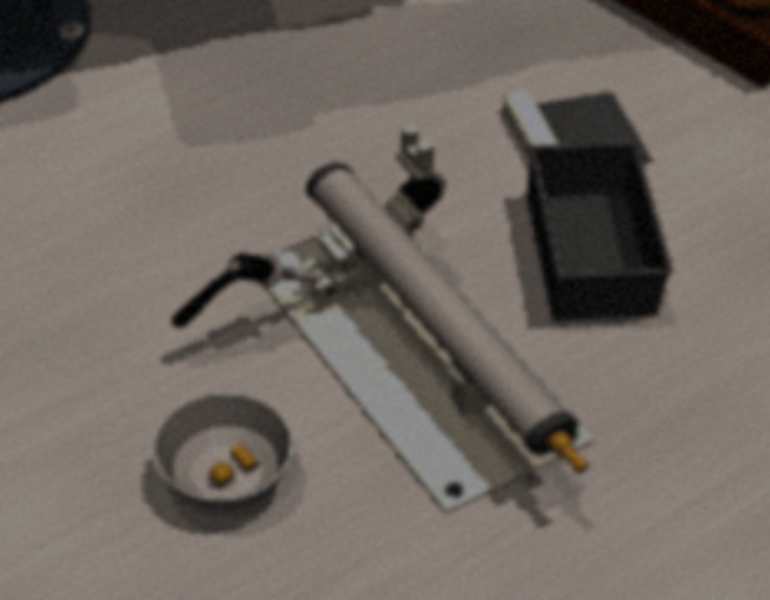

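View pics/t1.png

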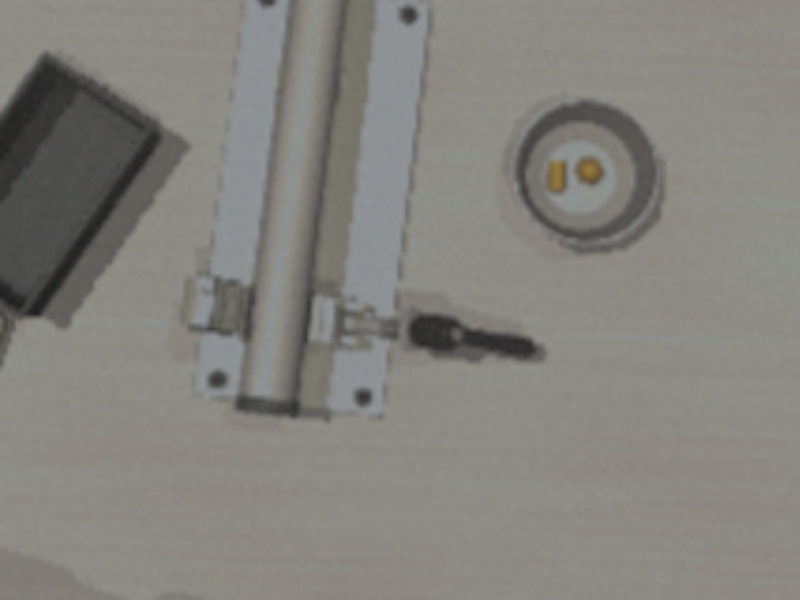

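The pictures show the bracket along roughly world +x, yawed about -7°. The flap is upright behind the bar, at scene (415,240) and top (328,342). The lever leans out towards -y, with its hub at top (412,352). The bowl, at top (475,290), is close to the lever. Next I'll fit the bracket pose and the joint angles.

```bash
cat > h.py <<'E'
from bench import arm, grab_frame, ticket, trace, pinpoint
import cv2,numpy as np
from scipy.optimize import least_squares
def KD(f): return np.array([[f["fx"],0,f["cx"]],[0,f["fy"],f["cy"]],[0,0,1]]),np.array(f["dist_coeffs"])
def proj(f,P):
    K,D=KD(f); return cv2.projectPoints(np.array(P,float).reshape(-1,3),np.array(f["rvec"]),np.array(f["tvec"]),K,D)[0].reshape(-1,2)
def cloud(f,mask):
    K,D=KD(f); v,u=np.nonzero(mask&(f["depth"]>0)); d=f["depth"][v,u]
    n=cv2.undistortPoints(np.stack([u,v],1).astype(float)[:,None],K,D)[:,0]
    C=np.c_[n*d[:,None],d]; R=cv2.Rodrigues(np.array(f["rvec"]))[0]
    return (C-np.array(f["tvec"]).ravel())@R
def lug(th,p=(-76,14)):
    c,s=np.cos(th),np.sin(th); return [0,32+p[0]*c+p[1]*s,70-p[0]*s+p[1]*c]
def boltpt(b,L): return [0,-44-L*np.sin(b),30+L*np.cos(b)]
def arm_pt(b,L,a,r=50,rise=12):
    # axis k = (0,-sin b, cos b); outward e=(0,-cos b,-sin b); x
    k=np.array([0,-np.sin(b),np.cos(b)]);e=np.array([0,-np.cos(b),-np.sin(b)]);x=np.array([1,0,0])
    return np.array(boltpt(b,L))+r*(np.cos(a)*e+np.sin(a)*x)+rise*k
def W(pose,P):
    X,Y,y=pose;P=np.atleast_2d(np.array(P,float))/1000
    c,s=np.cos(y),np.sin(y); return np.c_[X+c*P[:,0]-s*P[:,1],Y+s*P[:,0]+c*P[:,1],P[:,2]]
E
cat > fit.py <<'E'
from h import *
obs=[];fr={}
for rep in range(3):
  for c in("scene","top"):
    f=fr[c]=grab_frame(c)
    for n in ["bracket","flap_hinge","flap_lug","bolt_pivot","lever_hub","lever_arm"]:
        p=pinpoint(c,n)
        if p: obs.append((c,n,p[0]["location"],p[0]["score"]))
def model(v):
    pose=v[:3]
    return dict(zip(["bracket","flap_hinge","flap_lug","bolt_pivot","lever_hub","lever_arm"],
      W(pose,[[0,0,0],[0,32,70],lug(v[3]),[0,-44,30],boltpt(v[4],78),arm_pt(v[4],78,v[5],50,v[6])])))
def res(v):
    m=model(v); return np.r_[np.concatenate([(proj(fr[c],m[n])[0]-np.array(l))*s for c,n,l,s in obs]),(v[6]-20)/10]
s=least_squares(res,[0.5,0.105,-0.12,1.7,.7,0,20],loss="soft_l1",x_scale=[.01,.01,.1,.1,.1,.1,10])
v=s.x;print("X,Y,yaw",v[:3],"flap",v[3],"bolt",v[4],"arm",v[5],"rise",v[6])
m=model(v)
for c,n,l,sc in obs: print(c,n,np.round(np.array(l)-proj(fr[c],m[n])[0],1),round(sc,2))
for n in m: print(n,np.round(m[n],4))
# tube from top depth
for c in("top","scene"):
    t=trace(c,"spray_bar")[0]; P=cloud(fr[c],t["mask"]); P=P[(P[:,2]>.06)&(P[:,2]<.1)]
    def r(q): # line y=a+b(x-.55) z=.07, radius .019
        return np.hypot((P[:,1]-q[0]-q[1]*(P[:,0]-.55))/np.hypot(1,q[1]),P[:,2]-.07-q[2])-.019
    q=least_squares(r,[.1,-.1,0],loss="soft_l1",f_scale=.002).x
    print(c,"tube",len(P),q,"yaw",np.arctan(q[1]),"y at X",q[0]+q[1]*(v[0]-.55),"ends",P[:,0].min(),P[:,0].max())
np.save("v.npy",v)
E
python3 fit.py
```

```text
X,Y,yaw [ 0.49753915  0.11487877 -0.0453438 ] flap 1.5902799570072665 bolt 0.9268113287822242 arm -0.09352416052445041 rise 17.08071728356638
scene bracket [-0.5 -1.9] 0.75
scene flap_hinge [-0.4 -0. ] 0.76
scene flap_lug [-1.6 -0.2] 0.68
scene bolt_pivot [ 0.1 -0.7] 0.92
scene lever_hub [-3.7  1.5] 0.55
scene lever_arm [-3.9 -0.4] 0.48
top bracket [-4.7  0.5] 0.94
top flap_hinge [0.5 0.2] 0.66
top flap_lug [0.4 1. ] 0.55
top bolt_pivot [ 2.3 -0.1] 0.94
top lever_hub [0.1 0.4] 0.72
top lever_arm [ 1.  -0.4] 0.73
scene bracket [-2.3 -2.3] 0.57
scene flap_hinge [-0.3 -0.8] 0.98
scene flap_lug [ 2.2 -0.4] 0.73
scene bolt_pivot [-1.1 -1.3] 0.6
scene lever_hub [0.7 1. ] 0.73
scene lever_arm [ 49.5 -10.2] 0.7
top bracket [-0.7  0.8] 0.87
top flap_hinge [ 0.9 -1.4] 0.69
top flap_lug [-1.3 -0.5] 0.51
top bolt_pivot [ 0.4 -3.9] 0.95
top lever_hub [-2.6  2.5] 0.58
top lever_arm [-1.1 -0.4] 0.51
scene bracket [ 1.1 -3. ] 0.88
scene flap_hinge [1.7 2. ] 0.69
scene flap_lug [-0.8 -0.2] 0.65
scene bolt_pivot [ 0.6 -0.2] 0.59
scene lever_hub [-1.8 -0.9] 0.74
scene lever_arm [-2.6 -0.1] 0.61
top bracket [-1.7  0.5] 0.72
top flap_hinge [ 0.9 -1.9] 0.94
top flap_lug [ 0.3 -1.8] 0.69
top bolt_pivot [ 0.1 -2.6] 0.81
top lever_hub [ 34.2 -40. ] 0.66
top lever_arm [-71.5  -7.3] 0.46
bracket [0.4975 0.1149 0.    ]
flap_hinge [0.499  0.1468 0.07  ]
flap_lug [0.4997 0.1623 0.1457]
bolt_pivot [0.4955 0.0709 0.03  ]
lever_hub [0.4927 0.0086 0.0768]
lever_arm [ 0.4861 -0.0347  0.0473]
top tube 1981 [ 0.11119403 -0.08903091 -0.00028504] yaw -0.08879678783038372 y at X 0.1158646621487435 ends 0.437409649621397 0.7718548708573222
scene tube 1845 [ 0.10860453 -0.08601588 -0.0010631 ] yaw -0.08580468288275729 y at X 0.11311699649638947 ends 0.4361249868388922 0.7752304206443019
```

```bash
sed -i 's#^s=least_squares.*#tube=np.array([0.1099,-0.0875])\nres0=res\ndef res(v): return np.r_[res0(v),(v[2]+.087)/.004,(v[1]-tube[0]-tube[1]*(v[0]-.55))/.001]\ns=least_squares(res,[0.5,0.115,-0.087,1.7,.7,0,20],loss="soft_l1",x_scale=[.01,.01,.1,.1,.1,.1,10])#' fit.py
cat >> fit.py <<'E'
f=fr["top"]
im=cv2.resize(f["image"][:,:,::-1],None,fx=4,fy=4,interpolation=cv2.INTER_CUBIC)
def ov(c,fn,x0,y0,w,h):
    f=fr[c];im=cv2.resize(f["image"][y0:y0+h,x0:x0+w,::-1],None,fx=5,fy=5,interpolation=cv2.INTER_CUBIC)
    def d(P,col):
        p=((proj(f,W(v[:3],P))-[x0,y0]+.5)*5).astype(int); cv2.polylines(im,[p],False,col,1)
    r=lambda th,x:[[x]+lug(th,q)[1:] for q in[(-85,14),(-52,14),(-52,4),(-85,4),(-85,14)]]
    d(r(v[3],-15),(0,255,0));d(r(v[3],15),(0,255,0));d([[-15,32,70],[15,32,70]],(0,0,255))
    d([[0,-44,30],boltpt(v[4],91)],(255,0,0));d([[-15,-44,30],[15,-44,30]],(0,0,255))
    d([boltpt(v[4],78),arm_pt(v[4],78,v[5],50,v[6])],(255,255,0)); d([[-15,0,70],[270,0,70]],(255,0,255))
    cv2.imwrite(fn,im)
import sys
ov("top",sys.argv[1]+"t.png",190,185,140,80); ov("scene",sys.argv[1]+"s.png",190,130,140,100)
E
python3 fit.py pics/o1
```

```text
X,Y,yaw [ 0.49945648  0.11497857 -0.08586637] flap 1.577209169881191 bolt 0.9437296591113842 arm 0.030474307309498204 rise 23.22005375461047
scene bracket [-0.3 -1.6] 0.97
scene flap_hinge [2.5 2.8] 0.8
scene flap_lug [-2.3  0.8] 0.62
scene bolt_pivot [ 2.1 -0.6] 0.89
scene lever_hub [-2.8  1.2] 0.82
scene lever_arm [0.2 3. ] 0.67
top bracket [-2.  1.] 0.77
top flap_hinge [ 1.6 -0.4] 0.67
top flap_lug [-1.3  2.4] 0.68
top bolt_pivot [ 1.2 -3.8] 0.95
top lever_hub [-2.9 -1.8] 0.54
top lever_arm [-0.6  0.1] 0.48
scene bracket [-2.5 -3.5] 0.87
scene flap_hinge [-0.5 -0.5] 0.82
scene flap_lug [-1.1 -0.3] 0.51
scene bolt_pivot [-2.5 -1. ] 0.59
scene lever_hub [-0.4  0.6] 0.59
scene lever_arm [-0.8 -0.9] 0.73
top bracket [-2.3 -1. ] 0.61
top flap_hinge [1.1 1. ] 0.59
top flap_lug [-1.6 -0.4] 0.47
top bolt_pivot [ 2.5 -2.3] 0.78
top lever_hub [-2.6 -0.1] 0.65
top lever_arm [ 1.1 -2.3] 0.6
scene bracket [2.7 0.9] 0.83
scene flap_hinge [2.5 0.1] 0.6
scene flap_lug [-2.2 -2.2] 0.89
scene bolt_pivot [-0.6  1.8] 0.83
scene lever_hub [2.5 0.2] 0.77
scene lever_arm [-2.4 -0.2] 0.6
top bracket [-1.6  0.1] 0.9
top flap_hinge [ 1.5 -1.6] 0.71
top flap_lug [-2.6 -0.2] 0.52
top bolt_pivot [-2.1  1.8] 0.62
top lever_hub [-2.6  0.1] 0.56
top lever_arm [-2.6  0.2] 0.79
bracket [0.4995 0.115  0.    ]
flap_hinge [0.5022 0.1469 0.07  ]
flap_lug [0.5034 0.1613 0.1459]
bolt_pivot [0.4957 0.0711 0.03  ]
lever_hub [0.4903 0.0082 0.0758]
lever_arm [ 0.4877 -0.0399  0.0489]
top tube 1990 [ 0.11122551 -0.09012916 -0.00026946] yaw -0.08988629065672595 y at X 0.11578095242752894 ends 0.4374971532430026 0.7719760846906474
scene tube 1857 [ 0.10852084 -0.08539374 -0.00101466] yaw -0.08518707881472533 y at X 0.11283694437170591 ends 0.4357464705958722 0.7741576971305898
```

View pics/o1t.png

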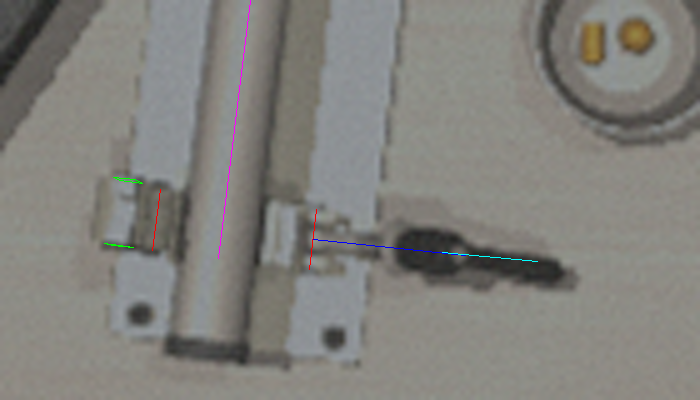

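View pics/o1s.png

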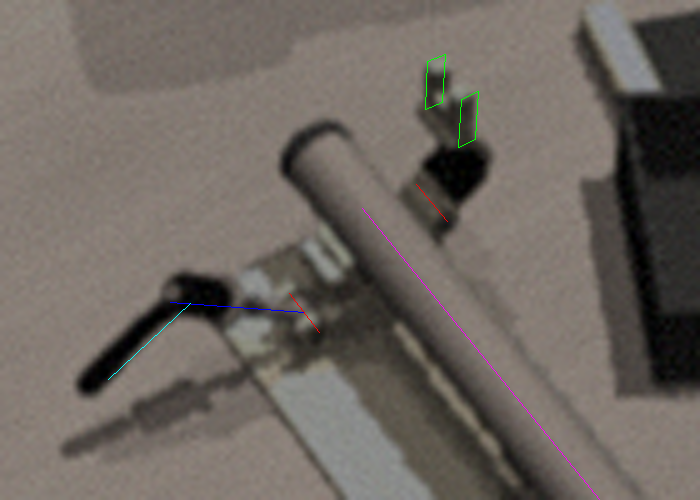

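Both overlays match the bracket to within about 3 mm. The bar's axis, the hinge and the bolt line fit, and the hub sits a little closer in than the fit says. Next I'll shut the fingers, turn the tool so its jaws lie along the bracket's x, and go behind the flap.

Request:
play_rows:
  series: [45, -39, 0, 0, 0, -10, 90, -78, 0, 0, 0, -20, 135, -117, 0, 0, 0, -30, 180, -156, 0, 0, 0, -40, 225, -195, 0, 0, 0, -50, 270, -234, 0, 0, 0, -60, 316, -273, 0, 0, 0, -70, 316, -273, -10, 0, 0, -73.5, 316, -273, -30, 0, 0, -73.5, 316, -273, -66, 0, 0, -73.5, 316, -273, -66, 0, 0, -73.5]
  gripper: 0

```text
t: 6.88
tool_pos: [0.5065, 0.2147, 0.1284]
tcp_rot: [0.737, 0.676, -0.002, -0.001]
contact_force: [-0.1, -0.2, 0.3]
finger_gap: 0.003
```

```bash
cat >> h.py <<'E'
POSE=np.array([0.4995,0.115,-0.086])
def inv(p): 
    d=(np.array(p)[:2]-POSE[:2]);c,s=np.cos(POSE[2]),np.sin(POSE[2])
    return np.round([1000*(c*d[0]+s*d[1]),1000*(-s*d[0]+c*d[1]),1000*p[2]],1)
def st():
    from scipy.spatial.transform import Rotation as Ro
    o=arm.observe();R=Ro.from_quat(o["tcp_rot"]).as_matrix()
    c,s=np.cos(POSE[2]),np.sin(POSE[2]);F=o["contact_force"]
    print("t",round(o["t"],2),"tcp",np.round(o["tool_pos"]*1000,1),"local",inv(o["tool_pos"]),"F",np.round(F,2),"Floc",np.round([c*F[0]+s*F[1],-s*F[0]+c*F[1],F[2]],2),"M",np.round(o["wrist_torque"],3),"gap",round(o["finger_gap"],3),"yawY",round(np.degrees(np.arctan2(R[1,1],R[0,1])),1),"z",np.round(R[:,2],3),"q",np.round(o["qpos"],2))
    return o
def rows(targets,yaw=None):
    o=st(); p=o["tool_pos"]*1000
    for t in targets:
        w=W(POSE,[t])[0]*1000; print(np.round(w-p,1))
E
python3 - <<'E'
from h import *
f=[]
for th,rho in zip(np.linspace(1.6,0,12),np.linspace(60,83,12)):
    q=lug(th,(-rho,14)); f.append([0,q[1]+11,q[2]])
print(np.round(f,1)); rows(f)
for c in("top","scene"):
    g=grab_frame(c); cv2.imwrite(f"pics/a1{c}.png",cv2.resize(g["image"][100:280,150:360,::-1],None,fx=3.5,fy=3.3))
E
```

```text
[[  0.   58.7 129.6]
 [  0.   49.7 133.3]
 [  0.   39.9 135.6]
 [  0.   29.6 136.4]
 [  0.   19.  135.5]
 [  0.    8.4 133. ]
 [  0.   -1.9 128.7]
 [  0.  -11.7 122.7]
 [  0.  -20.6 115.1]
 [  0.  -28.5 106. ]
 [  0.  -35.   95.6]
 [  0.  -40.   84. ]]
t 6.88 tcp [506.5 214.7 128.4] local [ -1.6 100.  128.4] F [-0.06 -0.17  0.31] Floc [-0.05 -0.18  0.31] M [-0.014  0.018  0.047] gap 0.003 yawY -5.0 z [-0.004 -0.002 -1.   ] q [ 0.4   0.32 -0.08  1.18  0.    2.06]
[ -2.  -41.2   1.2]
[ -2.7 -50.2   4.9]
[ -3.6 -60.    7.3]
[ -4.5 -70.2   8. ]
[ -5.4 -80.8   7.2]
[ -6.3 -91.3   4.6]
[  -7.2 -101.6    0.3]
[  -8.  -111.3   -5.6]
[  -8.8 -120.3  -13.2]
[  -9.5 -128.1  -22.3]
[ -10.  -134.6  -32.8]
[ -10.4 -139.6  -44.4]
```

View pics/a1scene.png

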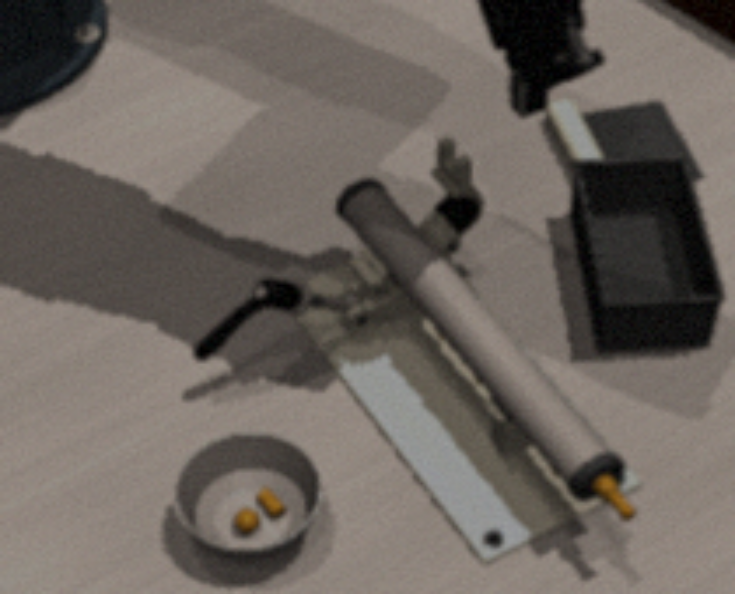

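View pics/a1top.png

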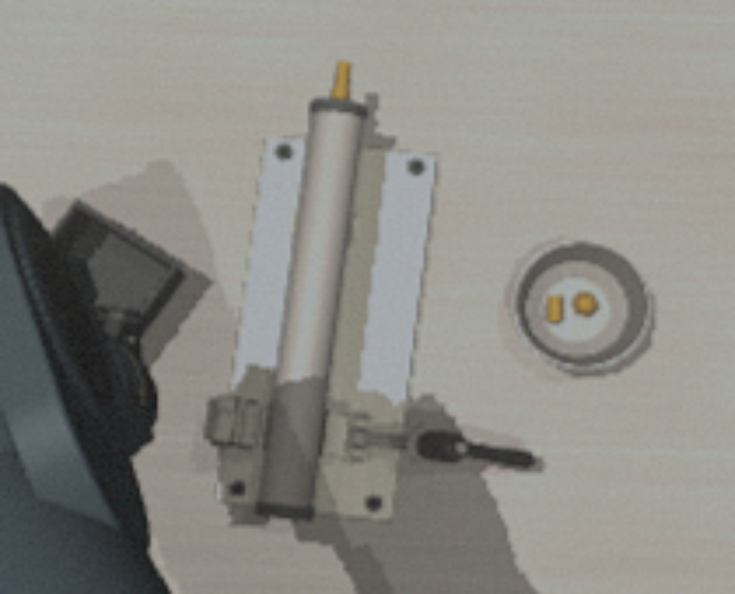

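The finger is behind the lug, which shows at scene crop (452,165), and nothing has been disturbed. Now I'll push the flap over.

Request:
play_rows:
  series: [-2, -41, 1, 0, 0, 0, -2.7, -50, 5, 0, 0, 0, -3.6, -60, 7, 0, 0, 0, -4.5, -70, 8, 0, 0, 0, -5.4, -81, 7, 0, 0, 0, -6.3, -91, 5, 0, 0, 0, -7, -101.5, 0, 0, 0, 0, -8, -111, -5.5, 0, 0, 0, -8.8, -120, -13, 0, 0, 0, -9.5, -128, -22, 0, 0, 0, -10, -134.5, -33, 0, 0, 0, -10, -138, -38, 0, 0, 0]

```text
t: 8.48
tool_pos: [0.4978, 0.0771, 0.0921]
tcp_rot: [0.737, 0.676, -0.0, -0.0]
contact_force: [-0.7, -0.1, 0.4]
finger_gap: 0.001
```

Run:
```python
from h import *
rows([[0,-40,84]])
```

```text
t 8.47 tcp [497.8  77.1  92.1] local [  1.6 -37.9  92.1] F [-0.66 -0.06  0.35] Floc [-0.65 -0.12  0.35] M [-0.012 -0.012  0.044] gap 0.001 yawY -5.0 z [-0.001 -0.    -1.   ] q [ 0.15  0.26 -0.26  1.05  0.    1.81]
[-1.7 -2.  -8.1]
```

Request:
play_rows:
  series: [-1, -1, -2, 0, 0, 0, -2, -2, -4, 0, 0, 0, -2, -2, -6, 0, 0, 0, -2, -2, -6, 0, 0, 0]

```text
t: 8.98
tool_pos: [0.4959, 0.0753, 0.0862]
tcp_rot: [0.737, 0.676, -0.0, -0.0]
contact_force: [-0.1, 0.1, 0.3]
finger_gap: -0.002
```

Run:
```python
from h import *
st()
for c in("scene",):
    g=grab_frame(c); cv2.imwrite(f"pics/b1{c}.png",cv2.resize(g["image"][100:280,150:360,::-1],None,fx=3.5,fy=3.3))
```

```text
t 8.97 tcp [495.9  75.3  86.2] local [ -0.2 -39.9  86.2] F [-0.12  0.13  0.35] Floc [-0.13  0.12  0.35] M [-0.014 -0.024  0.017] gap -0.002 yawY -5.0 z [-0.001 -0.    -1.   ] q [ 0.15  0.26 -0.27  1.03  0.    1.81]
```

View pics/b1scene.png

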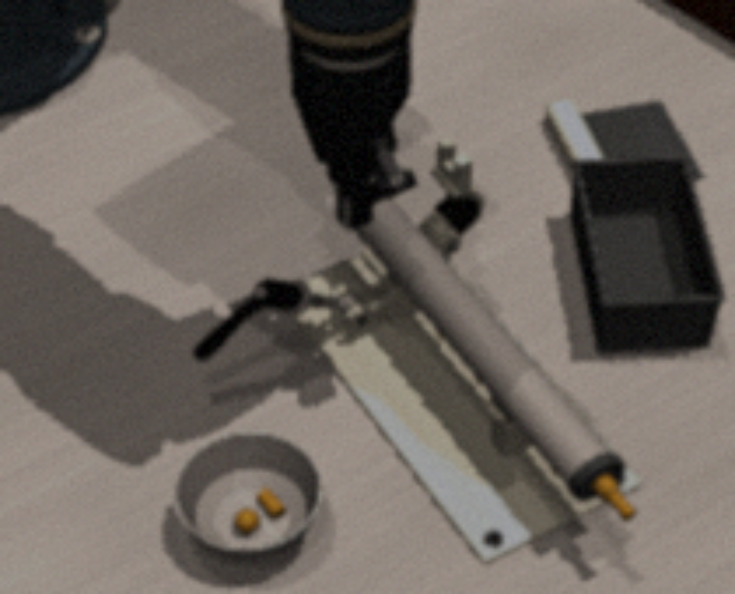

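Run:
```python
from h import *
o=st()
for c in("scene","top"):
    g=grab_frame(c)
    p=o["tool_pos"]; pts=np.array([p,p+[0,0,.03],p+[0,0,.1],W(POSE,[[0,-44,30]])[0],W(POSE,[[0,32,70]])[0]])
    q=proj(g,pts); print(c,np.round(q,1)); 
    im=cv2.resize(g["image"][90:280,150:360,::-1],None,fx=3.5,fy=3.1)
    for a in q: cv2.circle(im,(int((a[0]-150)*3.5),int((a[1]-90)*3.1)),3,(0,255,0),-1)
    cv2.imwrite(f"pics/c1{c}.png",im)
```

```text
t 9.03 tcp [495.9  75.3  86.3] local [ -0.2 -39.9  86.3] F [ 0.68 -0.18 -0.25] Floc [ 0.69 -0.12 -0.25] M [-0.066  0.012  0.04 ] gap 0.004 yawY -5.0 z [-0.001 -0.    -1.   ] q [ 0.15  0.26 -0.27  1.04  0.    1.81]
scene [[251.4 176.7]
 [251.2 168.4]
 [250.7 147.8]
 [250.4 192. ]
 [275.9 170.1]]
top [[250.2 231.8]
 [250.  231.5]
 [249.4 230.8]
 [252.2 232.4]
 [220.8 228.5]]
```

View pics/c1scene.png

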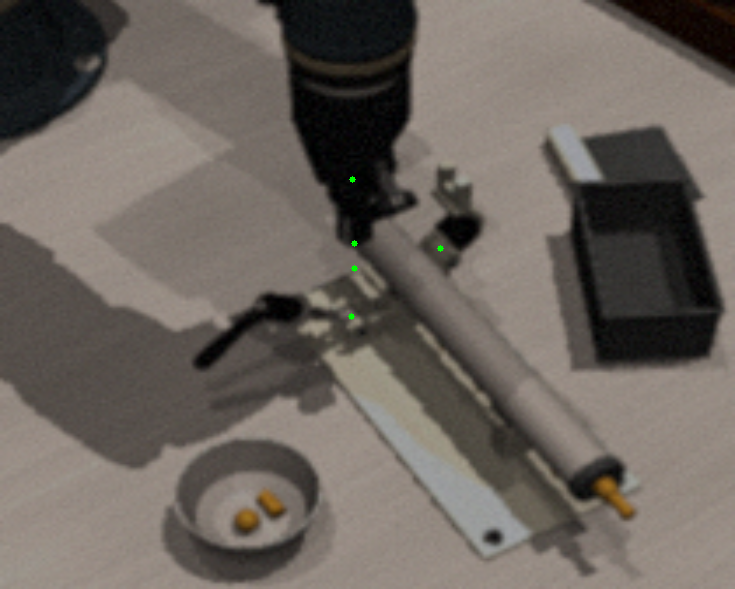

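View pics/c1top.png

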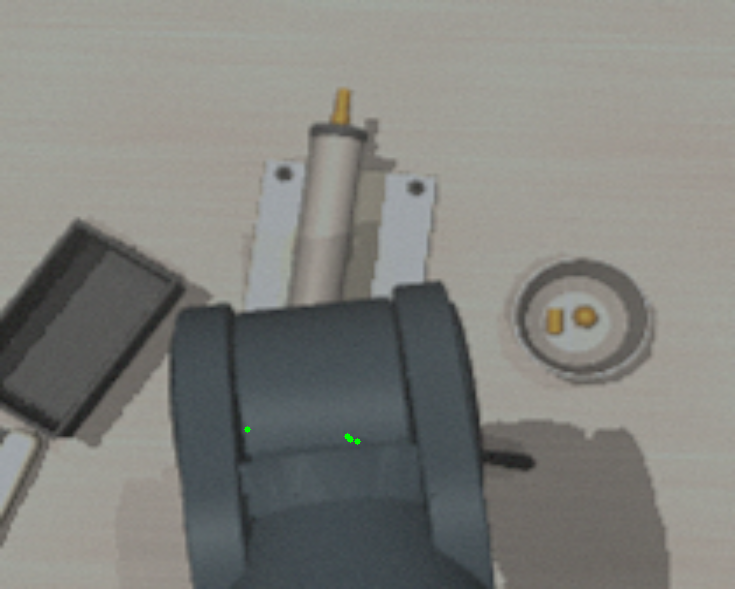

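Run:
```python
from h import *
o=st()
g=grab_frame("scene")
for v in range(140,182,3):
    m=np.zeros((384,512),bool); m[v,242:262:3]=1
    print(v,[tuple(np.round(x*1000).astype(int)) for x in cloud(g,m)])
```

```text
t 9.12 tcp [496.   75.3  86.3] local [ -0.1 -39.9  86.3] F [-0.29 -0.    0.67] Floc [-0.28 -0.03  0.67] M [ 0.041 -0.01  -0.005] gap 0.002 yawY -5.0 z [-0.001 -0.    -1.   ] q [ 0.15  0.26 -0.27  1.04  0.    1.81]
140 [(np.int64(486), np.int64(59), np.int64(212)), (np.int64(489), np.int64(65), np.int64(212)), (np.int64(507), np.int64(61), np.int64(228)), (np.int64(517), np.int64(62), np.int64(235)), (np.int64(529), np.int64(62), np.int64(244)), (np.int64(534), np.int64(66), np.int64(246)), (np.int64(532), np.int64(76), np.int64(239))]
143 [(np.int64(485), np.int64(59), np.int64(203)), (np.int64(502), np.int64(56), np.int64(218)), (np.int64(513), np.int64(57), np.int64(225)), (np.int64(516), np.int64(63), np.int64(224)), (np.int64(530), np.int64(61), np.int64(236)), (np.int64(533), np.int64(67), np.int64(236)), (np.int64(533), np.int64(75), np.int64(231))]
146 [(np.int64(485), np.int64(59), np.int64(193)), (np.int64(499), np.int64(58), np.int64(205)), (np.int64(510), np.int64(58), np.int64(213)), (np.int64(516), np.int64(62), np.int64(216)), (np.int64(530), np.int64(61), np.int64(228)
[... 2965 characters left out ...]
.int64(79)), (np.int64(498), np.int64(100), np.int64(85))]
176 [(np.int64(416), np.int64(99), np.int64(1)), (np.int64(420), np.int64(106), np.int64(0)), (np.int64(423), np.int64(113), np.int64(-2)), (np.int64(429), np.int64(119), np.int64(-1)), (np.int64(484), np.int64(91), np.int64(67)), (np.int64(492), np.int64(95), np.int64(72)), (np.int64(501), np.int64(98), np.int64(79))]
179 [(np.int64(425), np.int64(93), np.int64(1)), (np.int64(427), np.int64(101), np.int64(-2)), (np.int64(433), np.int64(107), np.int64(-1)), (np.int64(488), np.int64(80), np.int64(67)), (np.int64(491), np.int64(86), np.int64(66)), (np.int64(501), np.int64(89), np.int64(73)), (np.int64(507), np.int64(94), np.int64(75))]
```

Run:
```python
from h import *
g=grab_frame("scene")
print(np.round(proj(g,[[.5065,.2147,.1284],[.5065,.2147,.1684]]),1))
im=g["image"][120:190,225:295,::-1]
im=cv2.convertScaleAbs(im,alpha=2.2,beta=20)
cv2.imwrite("pics/d1.png",cv2.resize(im,None,fx=8,fy=8,interpolation=cv2.INTER_CUBIC))
m=np.zeros((384,512),bool); m[60:185,230:285]=1
P=cloud(g,m); P=P[(P[:,2]>.1)&(P[:,1]<.13)&(P[:,0]<.62)]
for z in np.arange(.11,.26,.01):
    Q=P[(P[:,2]>=z)&(P[:,2]<z+.01)]
    if len(Q): print(round(z,3),len(Q),np.round(Q.min(0),3),np.round(Q.max(0),3))
```

```text
[[299.1 143.6]
 [300.1 131.9]]
0.12 10 [0.489 0.063 0.122] [0.507 0.079 0.13 ]
0.13 26 [0.491 0.063 0.13 ] [0.51  0.08  0.139]
0.14 31 [0.491 0.062 0.14 ] [0.511 0.082 0.15 ]
0.15 15 [0.484 0.062 0.15 ] [0.508 0.068 0.16 ]
0.16 23 [0.467 0.059 0.161] [0.522 0.067 0.17 ]
0.17 55 [0.453 0.059 0.171] [0.531 0.083 0.18 ]
0.18 50 [0.452 0.057 0.18 ] [0.537 0.081 0.19 ]
0.19 62 [0.443 0.057 0.19 ] [0.545 0.078 0.2  ]
0.2 73 [0.475 0.056 0.2  ] [0.558 0.081 0.21 ]
0.21 112 [0.477 0.054 0.21 ] [0.558 0.083 0.22 ]
0.22 76 [0.487 0.053 0.22 ] [0.547 0.076 0.23 ]
0.23 54 [0.509 0.057 0.23 ] [0.539 0.081 0.24 ]
0.24 30 [0.52  0.059 0.24 ] [0.535 0.081 0.25 ]
0.25 102 [0.482 0.037 0.25 ] [0.535 0.099 0.26 ]
0.26 120 [0.482 0.036 0.26 ] [0.534 0.098 0.27 ]
```

View pics/d1.png

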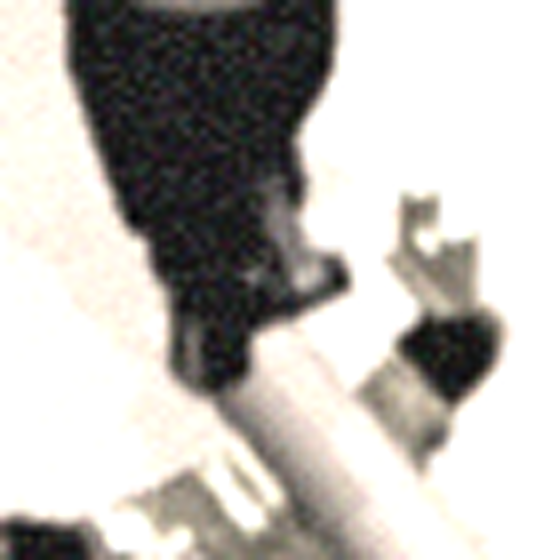

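The finger tip really ends at z≈0.122. The reported TCP is 0.086, so the tip is about 36 mm above it, and the finger passed over the flap without touching it. I'll treat the tip as TCP z + 36 mm, correct that by contact, and go back behind the flap.

Request:
play_rows:
  series: [0, 0, 40, 0, 0, 0, 3, 35, 55, 0, 0, 0, 8, 85, 55, 0, 0, 0, 12, 138, 45, 0, 0, 0, 12, 138, 15, 0, 0, 0, 12, 138, 4, 0, 0, 0, 12, 138, 4, 0, 0, 0]

```text
t: 10.1
tool_pos: [0.5074, 0.2126, 0.0899]
tcp_rot: [0.737, 0.676, -0.001, -0.001]
contact_force: [0.0, 0.1, 0.1]
finger_gap: -0.001
```

Run:
```python
from h import *
f=[]
for th,rho in zip(np.linspace(1.6,0,12),np.linspace(60,83,12)):
    q=lug(th,(-rho,14)); f.append([0,q[1]+11,q[2]-36])
rows(f)
g=grab_frame("scene")
im=cv2.convertScaleAbs(g["image"][90:210,220:340,::-1],alpha=2,beta=10)
cv2.imwrite("pics/e1.png",cv2.resize(im,None,fx=5,fy=5,interpolation=cv2.INTER_CUBIC))
```

```text
t 10.1 tcp [507.4 212.6  89.9] local [-0.5 97.9 89.9] F [0.01 0.07 0.08] Floc [0.   0.07 0.08] M [-0.026 -0.011 -0.011] gap -0.001 yawY -5.0 z [-0.002 -0.001 -1.   ] q [ 0.4   0.34 -0.15  1.08  0.    2.05]
[ -2.9 -39.1   3.7]
[ -3.7 -48.1   7.4]
[ -4.5 -57.8   9.7]
[ -5.4 -68.1  10.5]
[ -6.3 -78.6   9.6]
[ -7.2 -89.2   7.1]
[ -8.1 -99.5   2.8]
[  -8.9 -109.2   -3.2]
[  -9.7 -118.1  -10.8]
[ -10.4 -126.   -19.9]
[ -10.9 -132.5  -30.3]
[ -11.4 -137.5  -41.9]
```

View pics/e1.png

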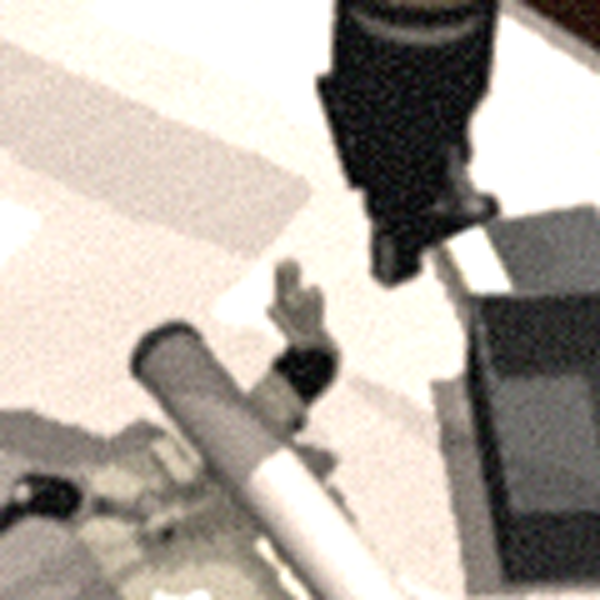

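Request:
play_rows:
  series: [-2, -30, 3, 0, 0, 0, -3, -39, 3.5, 0, 0, 0, -3.7, -48, 7, 0, 0, 0, -4.5, -58, 9.5, 0, 0, 0, -5.4, -68, 10.5, 0, 0, 0, -6.3, -78.5, 9.5, 0, 0, 0]

```text
t: 10.9
tool_pos: [0.5019, 0.1337, 0.1003]
tcp_rot: [0.737, 0.675, -0.0, -0.0]
contact_force: [-0.1, 1.1, 0.2]
finger_gap: 0.004
```

Run:
```python
from h import *
st()
g=grab_frame("scene")
im=cv2.convertScaleAbs(g["image"][90:210,220:340,::-1],alpha=2,beta=10)
cv2.imwrite("pics/e2.png",cv2.resize(im,None,fx=5,fy=5,interpolation=cv2.INTER_CUBIC))
```

```text
t 10.9 tcp [501.9 133.7 100.3] local [  0.7  18.9 100.3] F [-0.13  1.06  0.15] Floc [-0.22  1.04  0.15] M [ 0.381 -0.021 -0.042] gap 0.004 yawY -5.0 z [-0.001  0.    -1.   ] q [ 0.26  0.28 -0.21  1.08  0.    1.92]
```

View pics/e2.png

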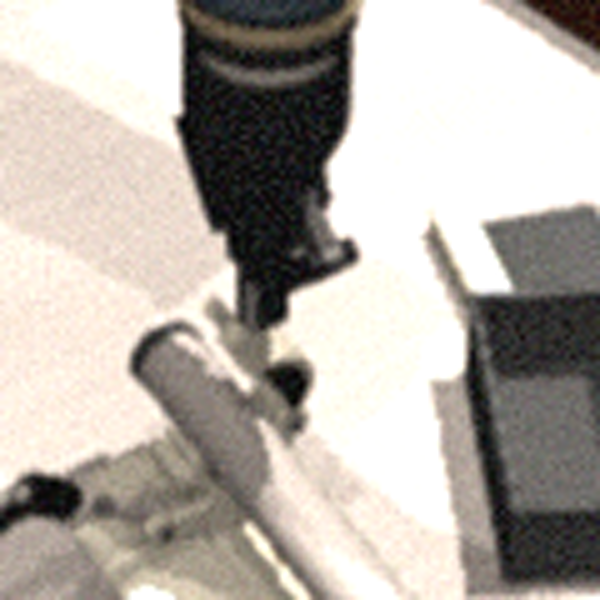

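The finger is bearing on the lug and the flap is coming over, with 1 N on it. I'll carry on round the arc.

Request:
play_rows:
  series: [-1, -10.5, -3, 0, 0, 0, -2, -21, -7.5, 0, 0, 0, -2.6, -30.5, -13.5, 0, 0, 0, -3.4, -39.5, -21, 0, 0, 0, -4, -47, -30, 0, 0, 0, -4.6, -54, -40, 0, 0, 0, -5, -58.5, -46, 0, 0, 0, -5, -58.5, -46, 0, 0, 0]

```text
t: 11.95
tool_pos: [0.496, 0.0736, 0.0535]
tcp_rot: [0.738, 0.675, -0.001, -0.0]
contact_force: [0.3, 0.4, 0.3]
finger_gap: 0.0
```

Run:
```python
from h import *
st()
```

```text
t 11.95 tcp [496.   73.6  53.5] local [  0.  -41.5  53.5] F [0.28 0.36 0.27] Floc [0.25 0.38 0.27] M [ 0.005 -0.008 -0.028] gap 0.0 yawY -5.1 z [-0.002 -0.001 -1.   ] q [ 0.15  0.29 -0.33  0.96 -0.    1.81]
```

Run:
```python
from h import *
g=grab_frame("scene")
im=cv2.convertScaleAbs(g["image"][110:230,190:310,::-1],alpha=2,beta=10)
cv2.imwrite("pics/e3.png",cv2.resize(im,None,fx=5,fy=5,interpolation=cv2.INTER_CUBIC))
```

```text
(no output)
```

View pics/e3.png

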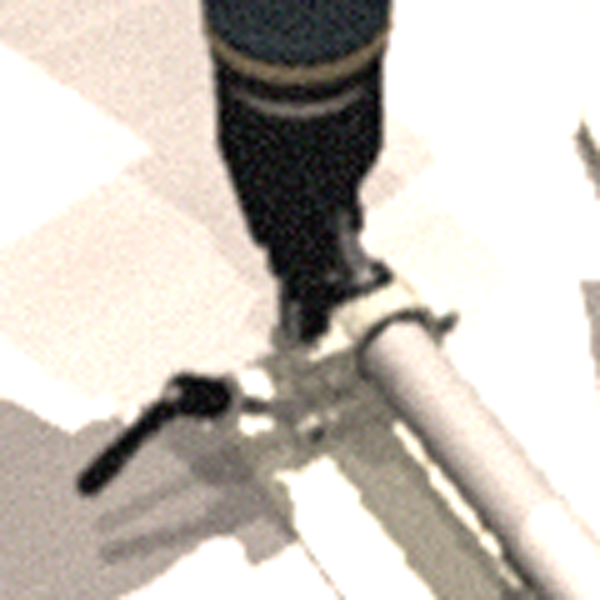

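The flap is nearly shut with its arch over the bar, and the finger is just above the lug. I'll press down gently.

Request:
play_rows:
  series: [0, 0, -1.5, 0, 0, 0, 0, 0, -3, 0, 0, 0, 0, 0, -3, 0, 0, 0]

```text
t: 12.38
tool_pos: [0.4963, 0.074, 0.0509]
tcp_rot: [0.738, 0.675, -0.001, -0.0]
contact_force: [0.3, 0.4, 0.3]
finger_gap: 0.001
```

Request:
play_rows:
  series: [0, 0, -1, 0, 0, 0, 0, 0, -2, 0, 0, 0, 0, 0, -2, 0, 0, 0]

```text
t: 12.75
tool_pos: [0.4963, 0.074, 0.0489]
tcp_rot: [0.738, 0.675, -0.001, -0.0]
contact_force: [-0.5, -0.8, 1.2]
finger_gap: 0.001
```

Request:
play_rows:
  series: [0, 0, -0.5, 0, 0, 0, 0, 0, -1, 0, 0, 0, 0, 0, -1, 0, 0, 0]

```text
t: 13.12
tool_pos: [0.4964, 0.074, 0.0486]
tcp_rot: [0.738, 0.675, -0.001, 0.0]
contact_force: [-2.6, -1.1, 9.1]
finger_gap: 0.0
```

Request:
play_rows:
  series: [0, 0, -0.5, 0, 0, 0, 0, 0, -1, 0, 0, 0, 0, 0, -1, 0, 0, 0]

```text
t: 13.5
tool_pos: [0.4965, 0.0739, 0.0485]
tcp_rot: [0.738, 0.675, -0.0, 0.0]
contact_force: [-3.4, -2.3, 11.5]
finger_gap: -0.0
```

Step 1 is done: the flap is seated, with 11.5 N down at a firm stop. I'll lift off and triangulate the hub, using hub centre and arm tip pixels read from the pictures.

Request:
play_rows:
  series: [0, 0, 30, 0, 0, 0, 0, 0, 80, 0, 0, 0, 0, 0, 110, 0, 0, 0, 0, 60, 110, 0, 0, 0, 0, 110, 110, 0, 0, 0, 0, 110, 110, 0, 0, 0]

```text
t: 14.25
tool_pos: [0.4963, 0.1868, 0.1583]
tcp_rot: [0.736, 0.677, -0.0, 0.0]
contact_force: [-0.6, -0.5, 0.3]
finger_gap: -0.003
```

Run:
```python
from h import *
st()
fr={c:grab_frame(c) for c in("scene","top")}
L=76
def r(v):
    pts=W(POSE,[boltpt(v[0],76)+np.array([v[3],0,0]),arm_pt(v[0],78,v[1],62,v[2])+np.array([v[3],0,0])])
    return np.r_[(proj(fr["scene"],pts)-[[230,189.4],[208.5,206.3]]).ravel(),(proj(fr["top"],pts)-[[276,235],[300.5,238.8]]).ravel()]
s=least_squares(r,[.8,0,15,0],x_scale=[.1,.1,10,2]);print(s.x,np.round(s.fun,1))
for c in fr:
    m=trace(c,"lever_hub"); 
    if m:
        P=cloud(fr[c],m[0]["mask"]);P=P[(P[:,2]>.03)&(P[:,2]<.15)];print(c,m[0]["score"],m[0]["extent"],len(P),[inv(x) for x in (P.min(0),np.median(P,0),P.max(0))])
    x0,y0=(190,130) if c=="scene" else (190,185)
    im=cv2.convertScaleAbs(fr[c]["image"][y0:y0+100,x0:x0+140,::-1],alpha=1.6,beta=10)
    cv2.imwrite(f"pics/f1{c}.png",cv2.resize(im,None,fx=5,fy=5,interpolation=cv2.INTER_CUBIC))
```

```text
t 14.25 tcp [496.3 186.8 158.3] local [ -9.3  71.3 158.3] F [-0.62 -0.53  0.27] Floc [-0.57 -0.58  0.27] M [ 0.007 -0.015 -0.018] gap -0.003 yawY -4.8 z [-0. -0. -1.] q [ 0.36  0.26 -0.08  1.23 -0.    2.02]
[ 0.88111954 -0.03416889 25.44646208  0.81997574] [-0.6 -0.4 -0.6 -0.1  0.2 -0.5 -0.5 -0.4]
scene 0.6 [204.9, 187.7, 235.7, 208.6] 224 [array([  -4.2, -170.6,   44.3]), array([   2.6, -114.8,   77.3]), array([ 12.7, -79.9,  96.5])]
top 0.61 [262.8, 230.0, 301.3, 240.4] 221 [array([  -7.3, -168.8,   47. ]), array([  -1.5, -108.8,   79.1]), array([ 11.7, -77. ,  97.9])]
```

View pics/f1scene.png

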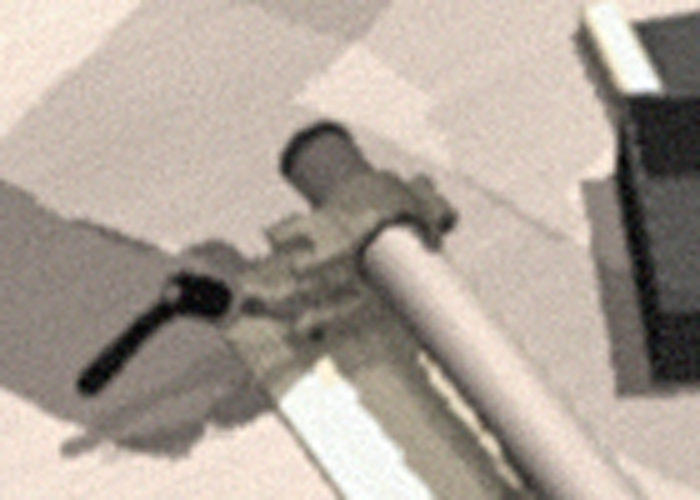

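View pics/f1top.png

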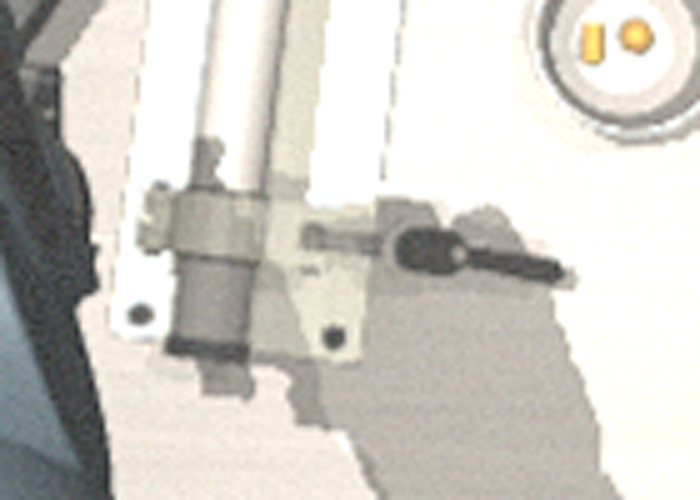

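The flap is shut over the bar in both pictures. The hub fit has bolt 0.88 rad and arm about -0.03 rad, with residuals under 1 px. I'll move over the hub with the jaws at 42 mm.

Run:
```python
from h import *
rows([[0.8,-104,110],[0.8,-104,60],[0.8,-104,31]])
```

```text
t 14.45 tcp [496.3 183.2 158.4] local [ -9.1  67.7 158.4] F [-0.79 -0.4   0.11] Floc [-0.76 -0.47  0.11] M [0.003 0.018 0.097] gap -0.003 yawY -5.1 z [-0.001 -0.001 -1.   ] q [ 0.35  0.26 -0.08  1.23 -0.    2.01]
[  -4.9 -171.9  -48.4]
[  -4.9 -171.9  -98.4]
[  -4.9 -171.9 -127.4]
```

Request:
play_rows:
  series: [-2, -55, 0, 0, 0, 0, -3, -110, 0, 0, 0, 0, -5, -172, -10, 0, 0, 0, -5, -172, -48, 0, 0, 0, -5, -172, -75, 0, 0, 0, -5, -172, -75, 0, 0, 0]
  gripper: 42

```text
t: 15.2
tool_pos: [0.4895, 0.0099, 0.0821]
tcp_rot: [0.739, 0.674, -0.002, -0.001]
contact_force: [-0.1, 0.0, 0.4]
finger_gap: 0.497
```

Run:
```python
from h import *
rows([[0.8,-104,31]])
g=grab_frame("scene")
im=cv2.convertScaleAbs(g["image"][110:230,180:300,::-1],alpha=2.2,beta=15)
cv2.imwrite("pics/g1.png",cv2.resize(im,None,fx=5,fy=5,interpolation=cv2.INTER_CUBIC))
```

```text
t 15.2 tcp [489.5   9.9  82.1] local [  -0.9 -105.5   82.1] F [-0.08  0.03  0.36] Floc [-0.08  0.03  0.36] M [0.032 0.018 0.02 ] gap 0.497 yawY -5.2 z [-0.004 -0.002 -1.   ] q [ 0.02  0.25 -0.3   1.02 -0.    1.68]
[  1.8   1.4 -51.1]
```

View pics/g1.png

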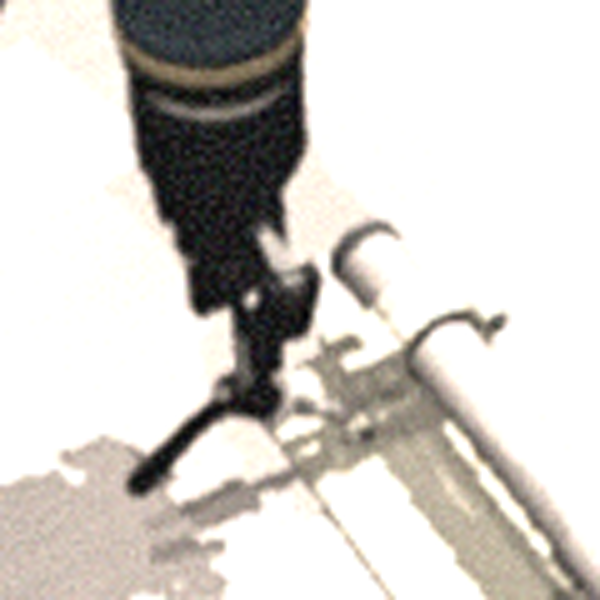

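Request:
play_rows:
  series: [1, 1, -15, 0, 0, 0, 2, 1.5, -30, 0, 0, 0, 2, 1.5, -30, 0, 0, 0]

```text
t: 15.62
tool_pos: [0.4918, 0.012, 0.0522]
tcp_rot: [0.738, 0.675, -0.002, -0.001]
contact_force: [-0.1, -1.0, -0.3]
finger_gap: 0.491
```

Run:
```python
from h import *
rows([[0.8,-104,31]])
g=grab_frame("scene")
print(proj(g,W(POSE,[[21,-115,91],[21,-94,91],[0.8,-104.2,79.6]])))
im=cv2.convertScaleAbs(g["image"][130:230,190:290,::-1],alpha=3.5,beta=15)
cv2.imwrite("pics/g2.png",cv2.resize(im,None,fx=6,fy=6,interpolation=cv2.INTER_CUBIC))
```

```text
t 15.62 tcp [491.8  12.   52.2] local [   1.2 -103.3   52.2] F [-0.12 -1.04 -0.26] Floc [-0.03 -1.04 -0.26] M [0.012 0.007 0.002] gap 0.491 yawY -5.2 z [-0.004 -0.002 -1.   ] q [ 0.03  0.28 -0.35  0.95 -0.    1.69]
[ -0.4  -0.7 -21.2]
[[228.567419   193.19148153]
 [236.2670255  189.7199223 ]
 [228.76536045 188.94912118]]
```

View pics/g2.png

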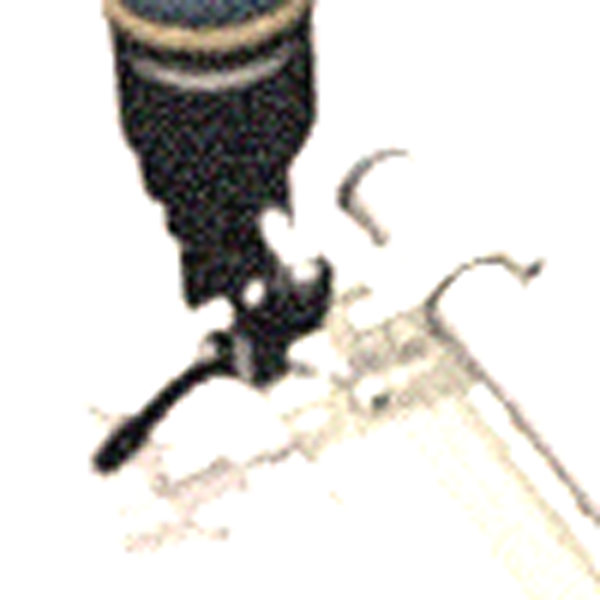

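The near pad covers the hub with no contact, and its tip is at about z = 88 mm as predicted. I'll go down and grip.

Request:
play_rows:
  series: [0, -1, -10, 0, 0, 0, 0, -1, -20, 0, 0, 0, 0, -1, -20, 0, 0, 0]

```text
t: 16.05
tool_pos: [0.4914, 0.011, 0.0319]
tcp_rot: [0.738, 0.675, -0.002, -0.001]
contact_force: [-0.6, -0.4, 0.0]
finger_gap: 0.49
```

Request:
play_rows:
  series: [0, 0, 0, 0, 0, 0, 0, 0, 0, 0, 0, 0, 0, 0, 0, 0, 0, 0, 0, 0, 0, 0, 0, 0]
  gripper: 16

```text
t: 16.55
tool_pos: [0.4916, 0.0109, 0.032]
tcp_rot: [0.738, 0.675, -0.002, -0.001]
contact_force: [0.3, -1.0, 0.8]
finger_gap: 0.234
```

Run:
```python
from h import *
st()
g=grab_frame("scene")
im=cv2.convertScaleAbs(g["image"][130:230,190:290,::-1],alpha=3.5,beta=15)
cv2.imwrite("pics/g3.png",cv2.resize(im,None,fx=6,fy=6,interpolation=cv2.INTER_CUBIC))
```

```text
t 16.55 tcp [491.6  10.9  32. ] local [   1.  -104.4   32. ] F [ 0.35 -1.03  0.76] Floc [ 0.43 -1.    0.76] M [-0.154 -0.034 -0.008] gap 0.234 yawY -5.2 z [-0.005 -0.002 -1.   ] q [ 0.02  0.3  -0.38  0.9  -0.    1.68]
```

View pics/g3.png

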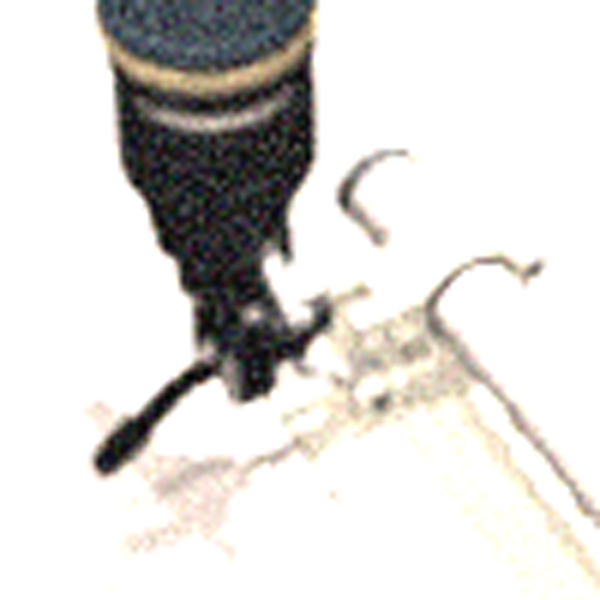

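The hub is gripped, with about 20 mm opening and little force. Now I'll swing it up along its arc.

Request:
play_rows:
  series: [0.4, 4.2, 4.6, 0, 0, 0, 0.7, 8.7, 8.9, 0, 0, 0, 1.2, 13.5, 12.9, 0, 0, 0, 1.6, 18.6, 16.4, 0, 0, 0, 2.1, 24, 19.5, 0, 0, 0, 2.6, 29.6, 22.1, 0, 0, 0, 3.1, 35.5, 24.3, 0, 0, 0]

```text
t: 17.48
tool_pos: [0.4945, 0.0465, 0.0565]
tcp_rot: [0.738, 0.675, -0.003, -0.001]
contact_force: [2.3, -2.7, -10.4]
finger_gap: 0.23
```

Run:
```python
from h import *
st()
```

```text
t 17.48 tcp [494.5  46.5  56.5] local [  0.9 -68.7  56.5] F [  2.29  -2.72 -10.36] Floc [  2.52  -2.51 -10.36] M [-0.822 -0.502 -0.   ] gap 0.23 yawY -5.2 z [-0.005 -0.002 -1.   ] q [ 0.1   0.28 -0.33  0.96 -0.    1.76]
```

Request:
play_rows:
  series: [0.5, 6, 0.6, 0, 0, 0, 1, 12, 1.5, 0, 0, 0, 1.6, 18, 2, 0, 0, 0, 1.9, 22, 2, 0, 0, 0, 1.9, 22, 2, 0, 0, 0]

```text
t: 18.1
tool_pos: [0.4966, 0.0686, 0.0593]
tcp_rot: [0.738, 0.675, -0.002, -0.0]
contact_force: [-0.8, -4.5, -2.2]
finger_gap: 0.229
```

Run:
```python
from h import *
st()
g=grab_frame("scene")
im=cv2.convertScaleAbs(g["image"][130:230,190:290,::-1],alpha=2.5,beta=15)
cv2.imwrite("pics/g4.png",cv2.resize(im,None,fx=6,fy=6,interpolation=cv2.INTER_CUBIC))
```

```text
t 18.1 tcp [496.6  68.6  59.3] local [  1.1 -46.5  59.3] F [-0.78 -4.51 -2.24] Floc [-0.38 -4.56 -2.24] M [-1.305  0.037  0.011] gap 0.229 yawY -5.2 z [-0.004 -0.003 -1.   ] q [ 0.14  0.29 -0.31  0.97 -0.    1.8 ]
```

View pics/g4.png

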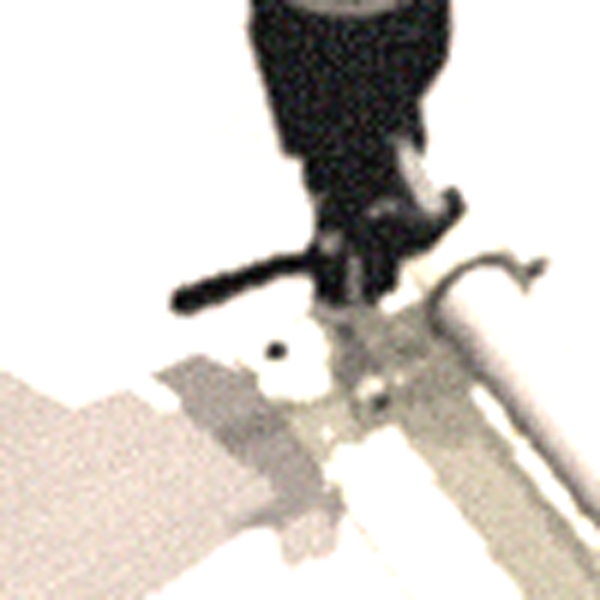

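The bolt is almost upright. I'll push it on to its stop.

Request:
play_rows:
  series: [0.1, 1.5, 0, 0, 0, 0, 0.3, 3, 0, 0, 0, 0, 0.3, 3, 0, 0, 0, 0]

```text
t: 18.52
tool_pos: [0.4969, 0.0712, 0.0596]
tcp_rot: [0.738, 0.674, -0.003, 0.0]
contact_force: [0.8, -6.1, -5.2]
finger_gap: 0.23
```

Request:
play_rows:
  series: [0, 1, 0, 0, 0, 0, 0.1, 2, 0, 0, 0, 0, 0.1, 2, 0, 0, 0, 0]

```text
t: 18.9
tool_pos: [0.497, 0.0731, 0.0597]
tcp_rot: [0.738, 0.674, -0.003, 0.0]
contact_force: [1.6, -4.9, -7.8]
finger_gap: 0.229
```

Request:
play_rows:
  series: [0, 1, -0.5, 0, 0, 0, 0.1, 2, -0.5, 0, 0, 0, 0.1, 2, -0.5, 0, 0, 0]

```text
t: 19.27
tool_pos: [0.4972, 0.0747, 0.0597]
tcp_rot: [0.739, 0.674, -0.003, 0.001]
contact_force: [-0.1, -7.2, -2.9]
finger_gap: 0.229
```

Run:
```python
from h import *
st()
g=grab_frame("scene")
q=proj(g,W(POSE,[[0,-44,30],[0,-44,91],[0,-44,84],arm_pt(0,78,-.03,62,25)]));print(q)
im=cv2.convertScaleAbs(g["image"][130:230,190:290,::-1],alpha=2.,beta=15)
im=cv2.resize(im,None,fx=6,fy=6,interpolation=cv2.INTER_CUBIC)
for a in q: cv2.circle(im,(int((a[0]-190+.5)*6),int((a[1]-130+.5)*6)),3,(0,255,0),-1)
cv2.imwrite("pics/g5.png",im)
```

```text
t 19.27 tcp [497.2  74.7  59.7] local [  1.2 -40.4  59.7] F [-0.08 -7.2  -2.87] Floc [ 0.54 -7.18 -2.87] M [-1.866  0.035 -0.03 ] gap 0.229 yawY -5.2 z [-0.003 -0.006 -1.   ] q [ 0.15  0.29 -0.31  0.97 -0.01  1.81]
[[250.35872862 192.01369424]
 [249.9200447  176.08999636]
 [249.97208932 177.98218737]
 [226.36336033 173.8181892 ]]
```

View pics/g5.png

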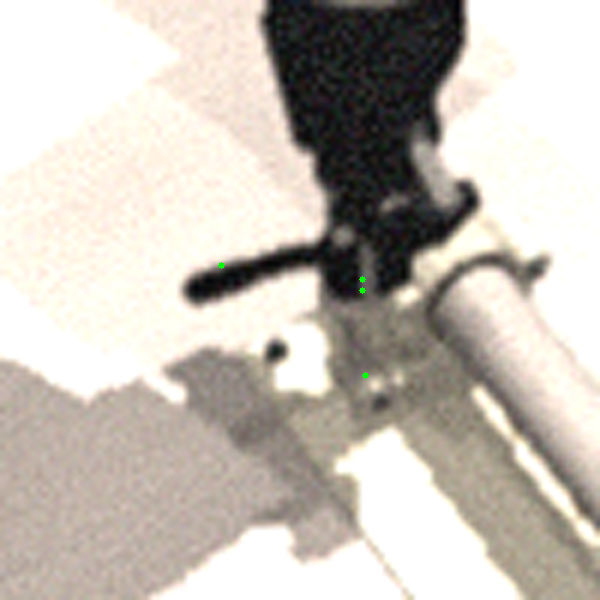

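It isn't certain that the bolt is fully upright: the arm tip is at crop (195,290), but (221,265) was predicted. The grip also carries 1.9 N m, because its friction holds the hub against turning. I'll release and look.

Request:
play_rows:
  series: [0, 0, 0, 0, 0, 0, 0, 0, 0, 0, 0, 0, 0, 0, 40, 0, 0, 0, 0, 0, 100, 0, 0, 0, -4, 60, 100, 0, 0, 0, -4, 110, 100, 0, 0, 0, -4, 130, 100, 0, 0, 0]
  gripper: 45

```text
t: 20.2
tool_pos: [0.4931, 0.2074, 0.1601]
tcp_rot: [0.738, 0.675, -0.002, 0.001]
contact_force: [-0.8, 0.2, 0.2]
finger_gap: 0.525
```

Run:
```python
from h import *
st()
for c,x0,y0 in(("scene",190,130),("top",190,185)):
    g=grab_frame(c)
    im=cv2.convertScaleAbs(g["image"][y0:y0+100,x0:x0+120,::-1],alpha=1.8,beta=15)
    im=cv2.resize(im,None,fx=6,fy=6,interpolation=cv2.INTER_CUBIC)
    for a in proj(g,W(POSE,[boltpt(0,61),boltpt(0,91),boltpt(.1,91),boltpt(.2,91)])): cv2.circle(im,(int((a[0]-x0+.5)*6),int((a[1]-y0+.5)*6)),2,(0,255,0),-1)
    cv2.imwrite(f"pics/h1{c}.png",im)
```

```text
t 20.2 tcp [493.1 207.4 160.1] local [-14.3  91.5 160.1] F [-0.75  0.17  0.24] Floc [-0.76  0.1   0.24] M [-0.042 -0.048  0.007] gap 0.525 yawY -5.1 z [-0.003 -0.004 -1.   ] q [ 0.4   0.27 -0.06  1.24 -0.    2.06]
```

View pics/h1scene.png

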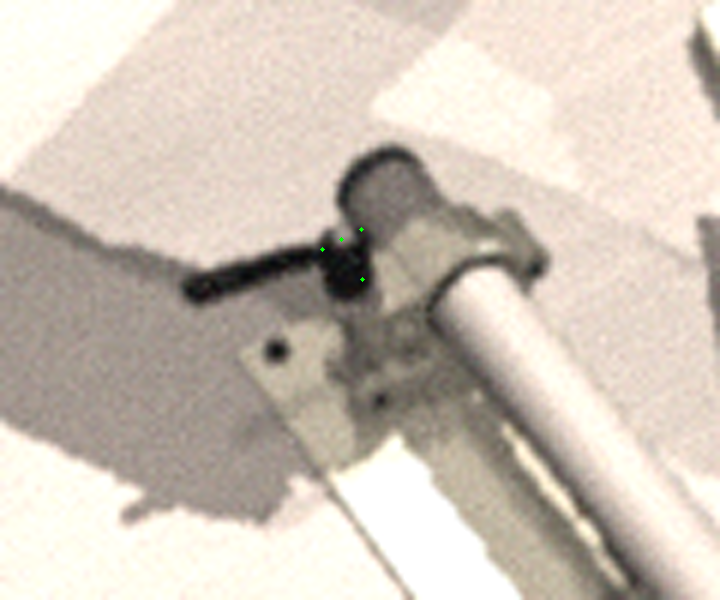

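View pics/h1top.png

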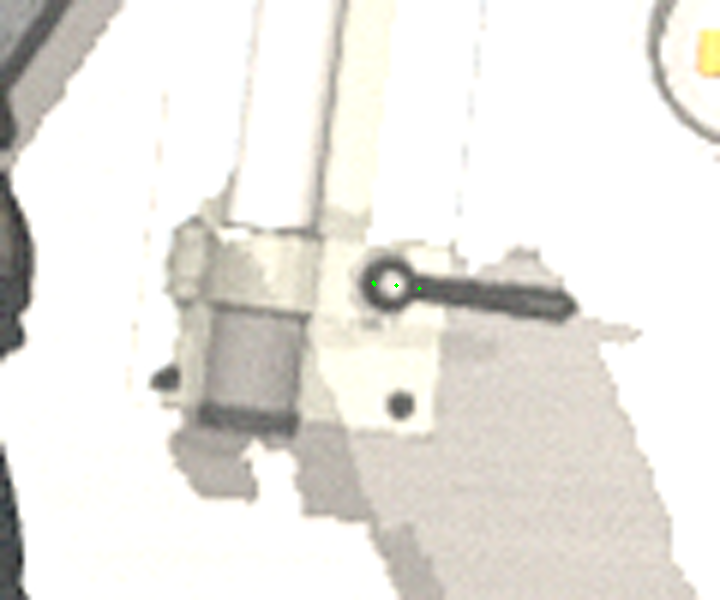

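Top view: the bolt end is at (391,284) between the 0 and 0.1 rad marks, so the bolt still leans about 0.08 rad. I'll straddle the arm close to the hub, with a gap smaller than the hub, and push it towards +y.

Run:
```python
from h import *
rows([[0,-76,150],[0,-76,62]])
```

```text
t 20.3 tcp [493.  206.6 159.6] local [-14.3  90.7 159.6] F [ 0.28 -0.16 -0.02] Floc [ 0.29 -0.13 -0.02] M [-0.009  0.006 -0.003] gap 0.529 yawY -5.1 z [-0.003 -0.005 -1.   ] q [ 0.4   0.27 -0.06  1.24 -0.    2.06]
[  -0.  -167.3   -9.6]
[  -0.  -167.3  -97.6]
```

Request:
play_rows:
  series: [0, -55, 0, 0, 0, 0, 0, -110, 0, 0, 0, 0, 0, -167, 0, 0, 0, 0, 0, -167, -20, 0, 0, 0, 0, -167, -20, 0, 0, 0]
  gripper: 26

```text
t: 20.92
tool_pos: [0.4918, 0.038, 0.1389]
tcp_rot: [0.738, 0.674, -0.004, -0.0]
contact_force: [0.3, 0.3, 0.3]
finger_gap: 0.305
```

Run:
```python
from h import *
rows([[0,-76,100],[0,-76,62]])
```

```text
t 20.93 tcp [491.8  38.  138.9] local [ -1.1 -77.4 138.9] F [0.26 0.34 0.28] Floc [0.23 0.37 0.28] M [ 0.033 -0.032 -0.009] gap 0.305 yawY -5.2 z [-0.006 -0.005 -1.   ] q [ 0.08  0.22 -0.19  1.17 -0.    1.74]
[  1.2   1.3 -38.9]
[  1.2   1.3 -76.9]
```

Request:
play_rows:
  series: [1, 0.5, -30, 0, 0, 0, 1, 0.5, -58, 0, 0, 0, 1, 0.5, -77, 0, 0, 0, 1, 0.5, -77, 0, 0, 0]

```text
t: 21.42
tool_pos: [0.4919, 0.0387, 0.0614]
tcp_rot: [0.738, 0.675, -0.005, -0.001]
contact_force: [-0.4, -0.6, -0.4]
finger_gap: 0.305
```

Run:
```python
from h import *
st()
g=grab_frame("scene")
im=cv2.convertScaleAbs(g["image"][130:230,190:290,::-1],alpha=2.5,beta=15)
cv2.imwrite("pics/i1.png",cv2.resize(im,None,fx=6,fy=6,interpolation=cv2.INTER_CUBIC))
```

```text
t 21.43 tcp [491.9  38.7  61.4] local [ -1.  -76.6  61.4] F [-0.45 -0.64 -0.37] Floc [-0.39 -0.68 -0.37] M [-0.001 -0.073 -0.037] gap 0.305 yawY -5.1 z [-0.008 -0.005 -1.   ] q [ 0.08  0.28 -0.32  0.98 -0.    1.74]
```

View pics/i1.png

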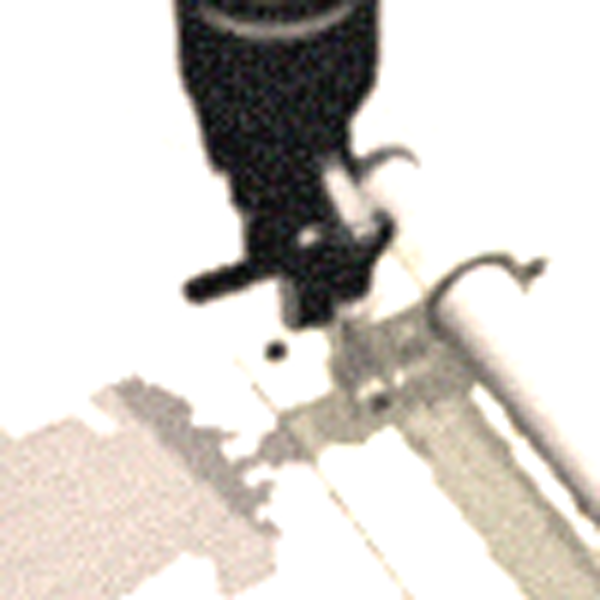

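The fingers straddle the arm without contact. I'll close to 15 mm and push +y.

Request:
play_rows:
  series: [0, 0, 0, 0, 0, 0, 0, 0, 0, 0, 0, 0, 0.3, 3, 0, 0, 0, 0, 0.6, 6, 0, 0, 0, 0, 0.6, 6, 0, 0, 0, 0]
  gripper: 15

```text
t: 22.1
tool_pos: [0.4936, 0.0449, 0.0624]
tcp_rot: [0.738, 0.675, -0.004, 0.0]
contact_force: [0.3, -1.2, 0.8]
finger_gap: 0.176
```

Request:
play_rows:
  series: [0.2, 2, 0, 0, 0, 0, 0.4, 4, 0, 0, 0, 0, 0.4, 4, 0, 0, 0, 0]

```text
t: 22.48
tool_pos: [0.4941, 0.049, 0.0625]
tcp_rot: [0.738, 0.675, -0.004, 0.0]
contact_force: [1.2, -0.8, 1.2]
finger_gap: 0.175
```

Request:
play_rows:
  series: [0, 1.5, 0, 0, 0, 0, 0, 3, 0, 0, 0, 0, 0, 3, 0, 0, 0, 0]

```text
t: 22.85
tool_pos: [0.4942, 0.0518, 0.0625]
tcp_rot: [0.738, 0.675, -0.004, 0.0]
contact_force: [1.4, -3.7, 2.0]
finger_gap: 0.178
```

Request:
play_rows:
  series: [0, 1, 0, 0, 0, 0, 0, 2, 0, 0, 0, 0, 0, 2, 0, 0, 0, 0]

```text
t: 23.22
tool_pos: [0.4944, 0.0527, 0.0627]
tcp_rot: [0.738, 0.674, -0.004, 0.001]
contact_force: [1.1, -9.6, 2.5]
finger_gap: 0.178
```

Request:
play_rows:
  series: [0, 1, 0, 0, 0, 0, 0, 2, 0, 0, 0, 0, 0, 2, 0, 0, 0, 0]

```text
t: 23.6
tool_pos: [0.4945, 0.053, 0.0627]
tcp_rot: [0.739, 0.674, -0.006, 0.003]
contact_force: [1.6, -11.1, 2.4]
finger_gap: 0.17
```

Firm stop at local y≈-62, where upright was predicted. I'll back off, lift clear and check.

Request:
play_rows:
  series: [0, -3, 0, 0, 0, 0, 0, -8, 0, 0, 0, 0, 0, -8, 40, 0, 0, 0, 0, -8, 95, 0, 0, 0, 0, 50, 95, 0, 0, 0, 0, 110, 95, 0, 0, 0, 0, 155, 95, 0, 0, 0]
  gripper: 26

```text
t: 24.48
tool_pos: [0.4941, 0.2102, 0.1578]
tcp_rot: [0.738, 0.674, -0.005, 0.002]
contact_force: [0.9, -0.7, 1.0]
finger_gap: 0.303
```

Run:
```python
from h import *
st()
for c,x0,y0 in(("scene",190,130),("top",190,185)):
    g=grab_frame(c)
    im=cv2.convertScaleAbs(g["image"][y0:y0+100,x0:x0+120,::-1],alpha=1.6,beta=15)
    im=cv2.resize(im,None,fx=6,fy=6,interpolation=cv2.INTER_CUBIC)
    for a in proj(g,W(POSE,[boltpt(0,61),boltpt(0,91),boltpt(.1,91),lug(0)])): cv2.circle(im,(int((a[0]-x0+.5)*6),int((a[1]-y0+.5)*6)),2,(0,255,0),-1)
    cv2.imwrite(f"pics/j1{c}.png",im)
```

```text
t 24.48 tcp [494.1 210.2 157.8] local [-13.6  94.4 157.8] F [ 0.86 -0.66  1.05] Floc [ 0.92 -0.59  1.05] M [ 0.031 -0.069 -0.014] gap 0.303 yawY -5.2 z [-0.005 -0.01  -1.   ] q [ 0.41  0.28 -0.05  1.24 -0.01  2.07]
```

View pics/j1scene.png

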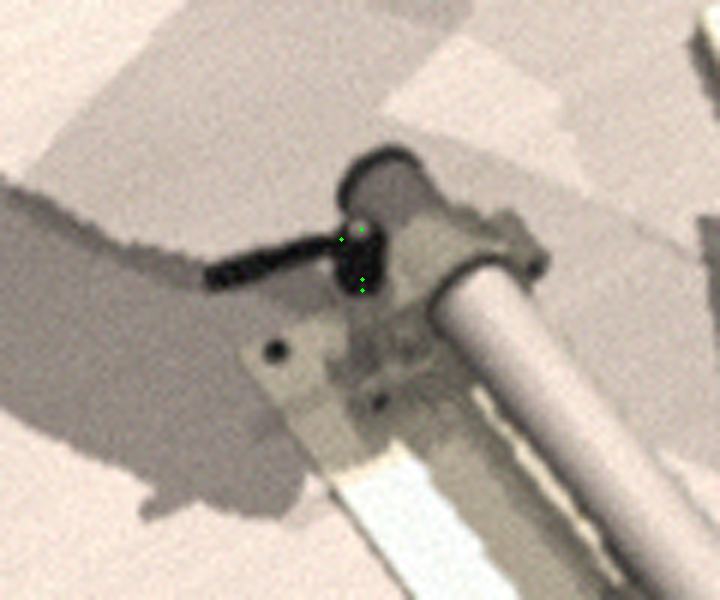

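View pics/j1top.png

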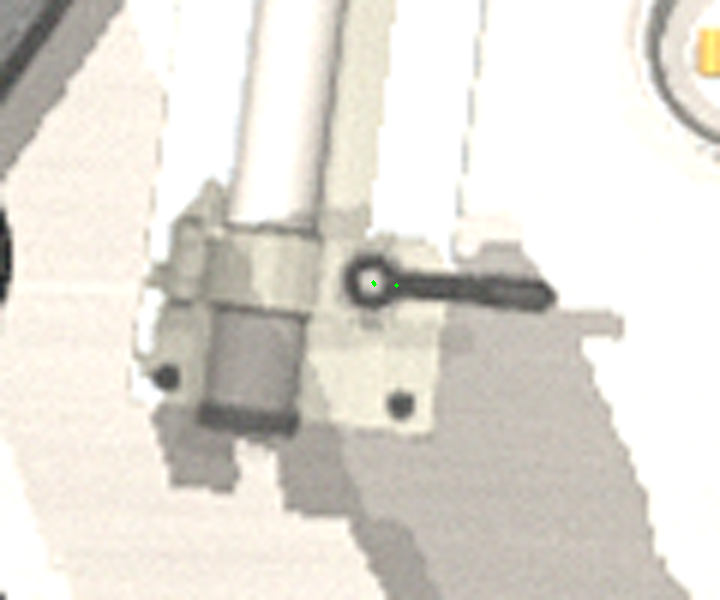

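Both views show the bolt upright: the bolt end lies on the 0 rad mark at top (372,283) and scene (360,228), and the arm points to -y. Next I'll go to the +x side of the arm with the fingers shut and turned 90°.

```bash
cat >> h.py <<'E'
def lev(phi,gap=0,r=50,off=16.5,z=74):
    u=np.array([-np.sin(phi),-np.cos(phi)]);m=np.array([-np.cos(phi),np.sin(phi)])
    return np.r_[np.array([0,-44])+r*u-(off+gap)*m,z]
def tan(phi,r=50):
    o=arm.observe();F=o["contact_force"];c,s=np.cos(POSE[2]),np.sin(POSE[2])
    f=np.array([c*F[0]+s*F[1],-s*F[0]+c*F[1]]);m=np.array([-np.cos(phi),np.sin(phi)]);u=np.array([-np.sin(phi),-np.cos(phi)])
    p=inv(o["tool_pos"])[:2]+11*m+5.5*m; d=p-[0,-44]
    print("t",round(o["t"],2),"tang",round(-f@m,2),"rad",round(f@u,2),"fz",round(F[2],2),"r",round(np.hypot(*d),1),"phi",round(np.arctan2(-d[0],-d[1]),3))
E
python3 - <<'E'
from h import *
rows([lev(0,14,z=150),lev(0,14,z=74)])
E
```

```text
t 24.57 tcp [494.1 212.  157.3] local [-13.7  96.1 157.3] F [ 0.98 -0.74 -0.2 ] Floc [ 1.04 -0.65 -0.2 ] M [0.018 0.04  0.042] gap 0.303 yawY -5.0 z [-0.005 -0.01  -1.   ] q [ 0.41  0.28 -0.05  1.24 -0.01  2.07]
[  27.7 -193.2   -7.3]
[  27.7 -193.2  -83.3]
```

Request:
play_rows:
  series: [4, -30, 0, 0, 0, 10, 8, -60, 0, 0, 0, 20, 12, -90, 0, 0, 0, 30, 16, -120, 0, 0, 0, 20, 20, -150, 0, 0, 0, 50, 24, -175, 0, 0, 0, 60, 27.5, -193, 0, 0, 0, 70, 27.5, -193, 0, 0, 0, 80, 27.5, -193, -7, 0, 0, 90, 27.5, -193, -7, 0, 0, 90, 27.5, -193, -7, 0, 0, 90]
  gripper: 0

```text
t: 25.95
tool_pos: [0.521, 0.0185, 0.1501]
tcp_rot: [0.042, 0.999, -0.002, 0.005]
contact_force: [0.2, -0.9, 0.1]
finger_gap: -0.001
```

Run:
```python
from h import *
rows([lev(0,14,z=74)])
```

```text
t 25.95 tcp [521.   18.5 150.1] local [ 29.7 -94.3 150.1] F [ 0.18 -0.9   0.12] Floc [ 0.26 -0.88  0.12] M [0.014 0.057 0.032] gap -0.001 yawY 85.2 z [ 0.009 -0.005 -1.   ] q [ 0.04  0.24 -0.13  1.19 -0.    0.12]
[  0.8   0.2 -76.1]
```

Request:
play_rows:
  series: [1, 0, -30, 0, 0, 0, 1, 0, -60, 0, 0, 0, 1, 0, -76, 0, 0, 0, 1, 0, -76, 0, 0, 0]

```text
t: 26.45
tool_pos: [0.5207, 0.018, 0.0729]
tcp_rot: [0.042, 0.999, -0.002, 0.003]
contact_force: [-0.1, -0.2, -0.1]
finger_gap: -0.001
```

Run:
```python
from h import *
tan(0)
rows([lev(p) for p in (0,.1,.2,.3,.4,.5,.6,.7)])
g=grab_frame("scene")
im=cv2.convertScaleAbs(g["image"][130:230,190:290,::-1],alpha=2.2,beta=15)
cv2.imwrite("pics/k1.png",cv2.resize(im,None,fx=6,fy=6,interpolation=cv2.INTER_CUBIC))
```

```text
t 26.45 tang -0.04 rad 0.19 fz -0.09 r 52.4 phi -0.249
t 26.45 tcp [520.7  18.   72.9] local [ 29.4 -94.8  72.9] F [-0.06 -0.19 -0.09] Floc [-0.04 -0.19 -0.09] M [ 0.015  0.04  -0.034] gap -0.001 yawY 85.2 z [ 0.006 -0.004 -1.   ] q [ 0.04  0.3  -0.26  1.01 -0.    0.12]
[-12.8   1.9   1.1]
[-18.    1.    1.1]
[-23.2   0.5   1.1]
[-28.5   0.6   1.1]
[-33.7   1.2   1.1]
[-38.8   2.4   1.1]
[-43.8   4.    1.1]
[-48.7   6.1   1.1]
```

View pics/k1.png

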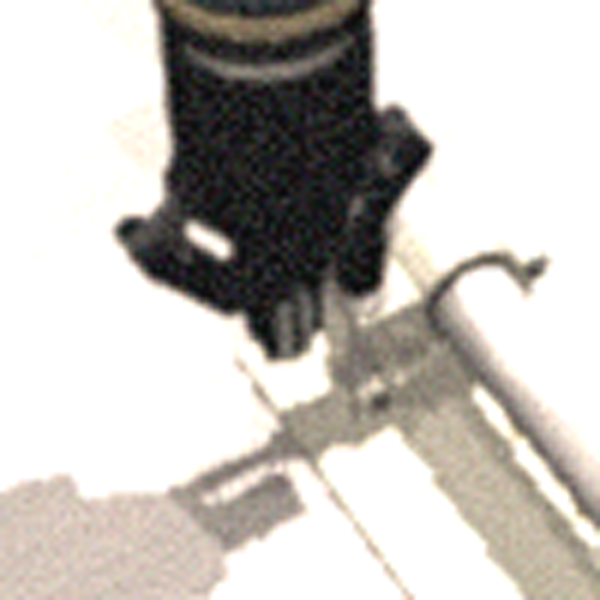

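The finger stands beside the arm on its +x side and the hub at (360,270) is clear. I'll start turning clockwise.

Request:
play_rows:
  series: [-6, 2, 1, 0, 0, 0, -12.8, 1.9, 1, 0, 0, 0, -18, 1, 1, 0, 0, -5.7, -23, 0.5, 1, 0, 0, -11.5, -28.5, 0.6, 1, 0, 0, -17, -28.5, 0.6, 1, 0, 0, -17]

```text
t: 27.25
tool_pos: [0.4927, 0.0188, 0.0755]
tcp_rot: [0.189, 0.982, -0.002, 0.004]
contact_force: [0.4, -0.5, -0.1]
finger_gap: 0.001
```

Run:
```python
from h import *
tan(.3)
rows([lev(p) for p in (.3,.4,.5,.6,.7)])
g=grab_frame("scene")
im=cv2.convertScaleAbs(g["image"][130:230,190:290,::-1],alpha=2.2,beta=15)
cv2.imwrite("pics/k2.png",cv2.resize(im,None,fx=6,fy=6,interpolation=cv2.INTER_CUBIC))
```

```text
t 27.25 tang 0.51 rad 0.3 fz -0.09 r 49.7 phi 0.291
t 27.25 tcp [492.7  18.8  75.5] local [  1.5 -96.5  75.5] F [ 0.36 -0.47 -0.09] Floc [ 0.4  -0.44 -0.09] M [-0.028 -0.033 -0.005] gap 0.001 yawY 68.3 z [ 0.007 -0.006 -1.   ] q [ 0.04  0.25 -0.32  0.99 -0.01  0.42]
[-0.5 -0.1 -1.5]
[-5.8  0.5 -1.5]
[-10.9   1.6  -1.5]
[-15.9   3.2  -1.5]
[-20.7   5.4  -1.5]
```

View pics/k2.png

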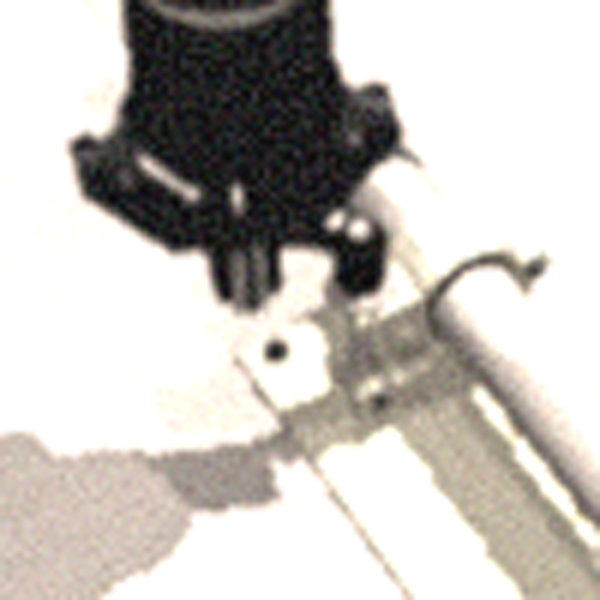

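Request:
play_rows:
  series: [-5.8, 0.5, -1.5, 0, 0, -5.7, -11, 1.6, -1.5, 0, 0, -11.5, -16, 3.2, -1.5, 0, 0, -17, -20.7, 5.4, -1.5, 0, 0, -23, -20.7, 5.4, -1.5, 0, 0, -23]

```text
t: 27.92
tool_pos: [0.4723, 0.0242, 0.0742]
tcp_rot: [0.379, 0.926, -0.003, 0.004]
contact_force: [0.8, 0.1, 0.6]
finger_gap: -0.0
```

Run:
```python
from h import *
tan(.7)
rows([lev(p) for p in (.7,.8,.9,1.0,1.1,1.2)])
```

```text
t 27.93 tang 0.5 rad -0.66 fz 0.59 r 49.8 phi 0.696
t 27.93 tcp [472.3  24.2  74.2] local [-19.3 -92.8  74.2] F [0.82 0.12 0.59] Floc [0.81 0.19 0.59] M [-0.005  0.013 -0.027] gap -0.0 yawY 45.5 z [ 0.004 -0.009 -1.   ] q [ 0.06  0.22 -0.36  0.98 -0.01  0.83]
[-0.3 -0.1 -0.2]
[-4.9  2.5 -0.2]
[-9.1  5.6 -0.2]
[-13.1   9.   -0.2]
[-16.7  12.9  -0.2]
[-19.9  17.1  -0.2]
```

Request:
play_rows:
  series: [-5, 2.5, 0, 0, 0, -5.7, -9.2, 5.6, 0, 0, 0, -11.5, -13, 9, 0, 0, 0, -17, -13, 9, 0, 0, 0, -17]

```text
t: 28.42
tool_pos: [0.4595, 0.0333, 0.0743]
tcp_rot: [0.51, 0.86, -0.004, 0.003]
contact_force: [0.1, -0.6, -0.3]
finger_gap: 0.003
```

Run:
```python
from h import *
tan(1.0)
rows([lev(p) for p in (1.0,1.1,1.2,1.3,1.4,1.5)])
g=grab_frame("scene")
im=cv2.convertScaleAbs(g["image"][130:230,190:290,::-1],alpha=2.2,beta=15)
cv2.imwrite("pics/k3.png",cv2.resize(im,None,fx=6,fy=6,interpolation=cv2.INTER_CUBIC))
```

```text
t 28.43 tang 0.54 rad 0.22 fz -0.29 r 49.8 phi 0.997
t 28.43 tcp [459.5  33.3  74.3] local [-32.9 -84.9  74.3] F [ 0.06 -0.58 -0.29] Floc [ 0.11 -0.57 -0.29] M [-0.054 -0.039 -0.024] gap 0.003 yawY 28.7 z [ 0.002 -0.009 -1.   ] q [ 0.08  0.21 -0.39  0.98 -0.01  1.15]
[-0.3 -0.  -0.3]
[-3.9  3.8 -0.3]
[-7.1  8.  -0.3]
[-9.9 12.5 -0.3]
[-12.2  17.2  -0.3]
[-14.   22.1  -0.3]
```

View pics/k3.png

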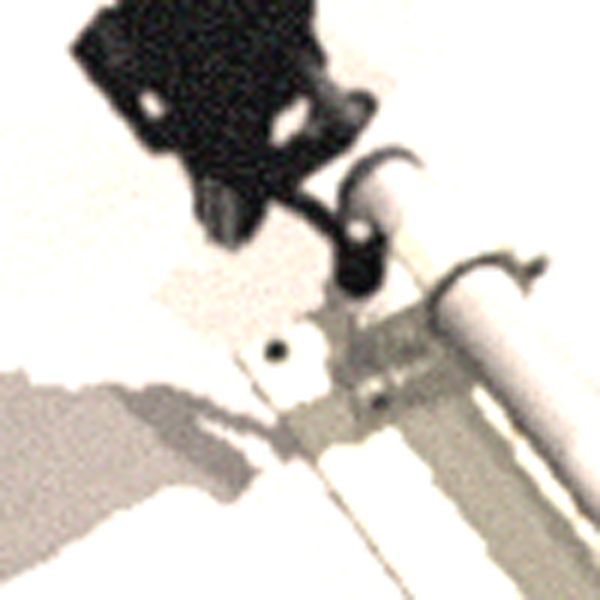

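The arm is turning with the finger. It shows behind the pads at (305,200), and the force is still the free 0.5 N. I'll continue in smaller steps.

Request:
play_rows:
  series: [-3.8, 3.8, 0, 0, 0, -5.7, -7, 8, 0, 0, 0, -11.5, -7, 8, 0, 0, 0, -11.5]

```text
t: 28.85
tool_pos: [0.4527, 0.0412, 0.0743]
tcp_rot: [0.591, 0.806, -0.004, 0.003]
contact_force: [-0.0, -0.8, 0.4]
finger_gap: 0.002
```

Run:
```python
from h import *
tan(1.2)
rows([lev(p,z=73) for p in (1.2,1.3,1.4,1.5)])
```

```text
t 28.85 tang 0.72 rad 0.23 fz 0.45 r 49.7 phi 1.198
t 28.85 tcp [452.7  41.2  74.3] local [-40.3 -77.5  74.3] F [-0.01 -0.76  0.45] Floc [ 0.05 -0.76  0.45] M [-0.02  -0.03  -0.038] gap 0.002 yawY 17.5 z [ 0.   -0.01 -1.  ] q [ 0.1   0.2  -0.4   0.98 -0.01  1.36]
[-0.3  0.1 -1.3]
[-3.1  4.6 -1.3]
[-5.4  9.3 -1.3]
[-7.2 14.2 -1.3]
```

Request:
play_rows:
  series: [-3, 4.6, -1, 0, 0, -5.7, -5.3, 9.3, -1, 0, 0, -11.5, -5.3, 9.3, -1, 0, 0, -11.5]

```text
t: 29.22
tool_pos: [0.4476, 0.0504, 0.0733]
tcp_rot: [0.668, 0.745, -0.004, 0.003]
contact_force: [0.6, -1.6, -0.4]
finger_gap: 0.003
```

Run:
```python
from h import *
tan(1.4)
rows([lev(p,z=73) for p in (1.4,1.5,1.6,1.7)])
```

```text
t 29.23 tang 1.6 rad -0.5 fz -0.4 r 49.7 phi 1.398
t 29.23 tcp [447.6  50.4  73.3] local [-46.2 -68.8  73.3] F [ 0.63 -1.55 -0.4 ] Floc [ 0.76 -1.49 -0.4 ] M [-0.141 -0.105 -0.036] gap 0.003 yawY 6.2 z [-0.002 -0.01  -1.   ] q [ 0.12  0.19 -0.41  0.97 -0.01  1.58]
[-0.3  0.1 -0.3]
[-2.1  5.  -0.3]
[-3.5 10.1 -0.3]
[-4.3 15.3 -0.3]
```

Request:
play_rows:
  series: [-1.2, 2.5, 0, 0, 0, -3, -2.1, 5, 0, 0, 0, -5.7, -2.1, 5, 0, 0, 0, -5.7]

```text
t: 29.6
tool_pos: [0.4458, 0.0551, 0.0733]
tcp_rot: [0.702, 0.712, -0.004, 0.003]
contact_force: [0.6, -1.3, -0.2]
finger_gap: -0.005
```

Run:
```python
from h import *
tan(1.5)
rows([lev(p,z=73) for p in (1.5,1.6,1.7)])
```

```text
t 29.6 tang 1.3 rad -0.63 fz -0.24 r 49.7 phi 1.493
t 29.6 tcp [445.8  55.1  73.3] local [-48.4 -64.3  73.3] F [ 0.61 -1.31 -0.24] Floc [ 0.72 -1.26 -0.24] M [-0.258 -0.123 -0.023] gap -0.005 yawY 0.8 z [-0.002 -0.01  -1.   ] q [ 0.13  0.19 -0.41  0.97 -0.01  1.69]
[-0.3  0.3 -0.3]
[-1.6  5.4 -0.3]
[-2.4 10.6 -0.3]
```

Request:
play_rows:
  series: [-0.8, 2.7, 0, 0, 0, -3, -1.4, 5.3, 0, 0, 0, -5.7, -1.4, 5.3, 0, 0, 0, -5.7]

```text
t: 29.98
tool_pos: [0.4445, 0.0602, 0.0733]
tcp_rot: [0.736, 0.677, -0.005, 0.002]
contact_force: [0.6, -1.5, -1.4]
finger_gap: 0.001
```

```bash
cat >> h.py <<'E'
def mt(phi):
    o=arm.observe();M=o["wrist_torque"];a=POSE[2]
    ml=[np.cos(-a)*-np.cos(phi)*0,0]
    m=np.array([-np.cos(phi),np.sin(phi)]);c,s=np.cos(a),np.sin(a)
    mw=np.array([c*m[0]-s*m[1],s*m[0]+c*m[1]]) # motion dir world; F on tool=-T m; M = d x F, d=(0,0,-h): M=( h*Fy, -h*Fx)
    Mf=np.array([-M[1],M[0]]) # = h*F
    print("M-tang(h*F)",round(-Mf@mw,3),"perp",round(Mf@[mw[1],-mw[0]],3))
E
python3 - <<'E'
from h import *
tan(1.6);mt(1.6)
rows([lev(p,z=73) for p in (1.6,1.7,1.8)])
E
```

```text
t 29.98 tang 1.47 rad -0.73 fz -1.44 r 49.6 phi 1.593
M-tang(h*F) 0.38 perp 0.151
t 29.98 tcp [444.5  60.2  73.3] local [-50.1 -59.4  73.3] F [ 0.56 -1.55 -1.44] Floc [ 0.69 -1.49 -1.44] M [-0.395 -0.106 -0.025] gap 0.001 yawY -4.7 z [-0.003 -0.01  -1.   ] q [ 0.14  0.19 -0.41  0.98 -0.01  1.79]
[-0.3  0.4 -0.3]
[-1.1  5.6 -0.3]
[-1.4 10.8 -0.3]
```

Request:
play_rows:
  series: [-0.6, 2.7, 0, 0, 0, -3, -1, 5.4, 0, 0, 0, -5.7, -1.2, 8, 0, 0, 0, -8.6, -1.2, 8, 0, 0, 0, -8.6]

```text
t: 30.48
tool_pos: [0.4433, 0.0679, 0.0732]
tcp_rot: [0.783, 0.621, -0.005, 0.002]
contact_force: [0.8, -2.1, -1.2]
finger_gap: -0.002
```

Run:
```python
from h import *
tan(1.75);mt(1.75)
rows([lev(p,z=73) for p in (1.75,1.8,1.9,2.)])
```

```text
t 30.48 tang 1.8 rad -1.37 fz -1.18 r 49.8 phi 1.743
M-tang(h*F) 0.475 perp 0.204
t 30.48 tcp [443.3  67.9  73.2] local [-52.  -51.7  73.2] F [ 0.85 -2.09 -1.18] Floc [ 1.02 -2.01 -1.18] M [-0.512 -0.072 -0.002] gap -0.002 yawY -13.2 z [-0.005 -0.01  -1.   ] q [ 0.16  0.19 -0.41  0.98 -0.01  1.96]
[-0.1  0.4 -0.2]
[-0.2  3.  -0.2]
[ 0.1  8.3 -0.2]
[ 0.8 13.5 -0.2]
```

Request:
play_rows:
  series: [-0.1, 2.8, 0, 0, 0, -2.9, 0, 5.6, 0, 0, 0, -5.7, 0, 8, 0, 0, 0, -8.6, 0, 8, 0, 0, 0, -8.6]

```text
t: 30.98
tool_pos: [0.4432, 0.0757, 0.0732]
tcp_rot: [0.827, 0.562, -0.005, 0.002]
contact_force: [1.2, -2.7, -0.7]
finger_gap: 0.0
```

Run:
```python
from h import *
tan(1.9);mt(1.9)
rows([lev(p,z=73) for p in (1.9,2.,2.1)])
```

```text
t 30.98 tang 2.03 rad -2.18 fz -0.75 r 49.9 phi 1.889
M-tang(h*F) 0.512 perp 0.385
t 30.98 tcp [443.2  75.7  73.2] local [-52.7 -44.   73.2] F [ 1.18 -2.74 -0.75] Floc [ 1.41 -2.62 -0.75] M [-0.624 -0.146 -0.052] gap 0.0 yawY -21.6 z [-0.006 -0.009 -1.   ] q [ 0.18  0.2  -0.4   0.98 -0.01  2.12]
[ 0.1  0.6 -0.2]
[ 0.8  5.8 -0.2]
[ 2.1 10.9 -0.2]
```

The force keeps a constant direction instead of turning with the arm, so I'll look before going on.

Run:
```python
from h import *
for c,x0,y0 in(("scene",190,110),("top",200,190)):
    g=grab_frame(c)
    im=cv2.convertScaleAbs(g["image"][y0:y0+100,x0:x0+110,::-1],alpha=2.2,beta=15)
    cv2.imwrite(f"pics/l1{c}.png",cv2.resize(im,None,fx=6,fy=6,interpolation=cv2.INTER_CUBIC))
```

```text
(no output)
```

View pics/l1scene.png

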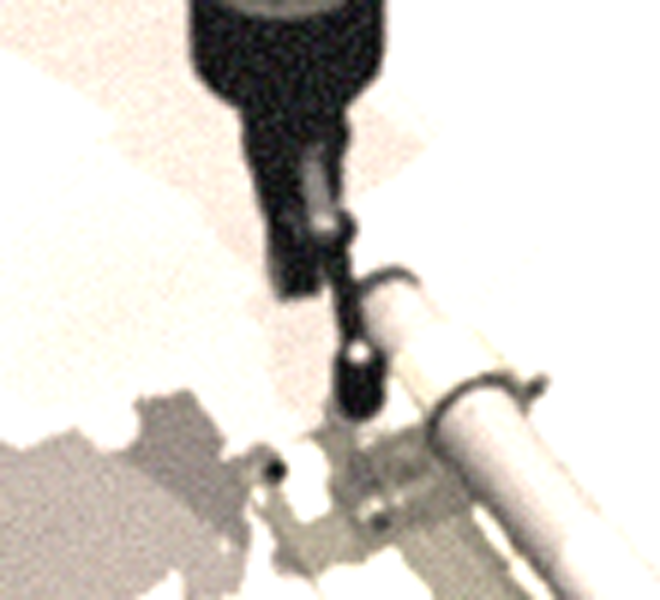

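View pics/l1top.png

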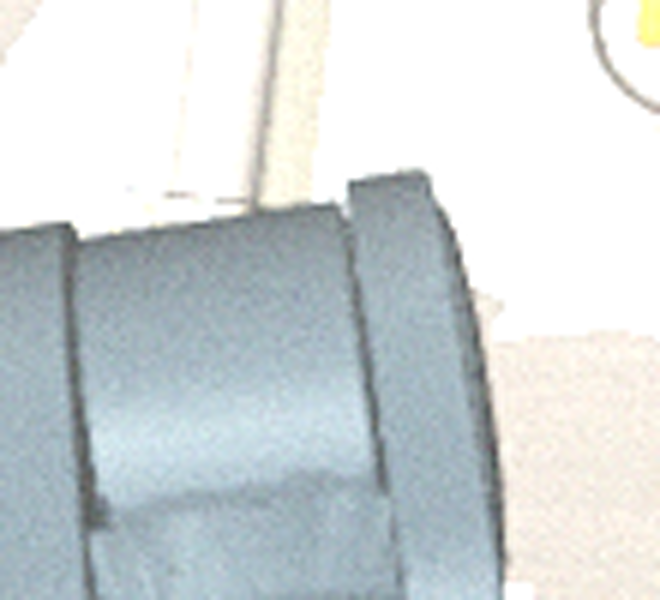

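```bash
cat >> h.py <<'E'
def rep(phi):
    tan(phi);mt(phi)
    o=arm.observe();F=o["contact_force"];c,s=np.cos(POSE[2]),np.sin(POSE[2])
    m=np.array([-np.cos(phi),np.sin(phi)]);u=np.array([-np.sin(phi),-np.cos(phi)])
    for nm,f in (("F",np.array([c*F[0]+s*F[1],-s*F[0]+c*F[1]])),("M",None)):
        if f is None:
            M=o["wrist_torque"];Fw=np.array([-M[1],M[0]])/.264; f=np.array([c*Fw[0]+s*Fw[1],-s*Fw[0]+c*Fw[1]])
        print(nm,"tang",round(-f@m,2),"rad",round(f@u,2),"torque mNm",round(-f@m*50-f@u*5.5))
E
python3 - <<'E'
from h import *
rep(1.9)
rows([lev(p,r=49,z=73) for p in (1.9,1.95,2.,2.05,2.1,2.15,2.2)])
g=grab_frame("scene")
for ph in (1.5,1.7,1.9,2.1):
    u=np.array([-np.sin(ph),-np.cos(ph)])
    print(ph,np.round((proj(g,W(POSE,[[u[0]*r,-44+u[1]*r,zz] for r,zz in((0,119),(25,117),(35,120))]))-[190,110]+.5)*6).tolist())
E
```

```text
t 31.07 tang 3.83 rad -1.62 fz -1.68 r 49.9 phi 1.889
M-tang(h*F) 0.577 perp 0.333
F tang 3.83 rad -1.62 torque mNm 200
M tang 2.18 rad -1.26 torque mNm 116
t 31.07 tcp [443.2  75.7  73.2] local [-52.7 -44.   73.2] F [-0.06 -4.16 -1.68] Floc [ 0.29 -4.15 -1.68] M [-0.662 -0.073 -0.018] gap 0.001 yawY -21.6 z [-0.006 -0.009 -1.   ] q [ 0.17  0.2  -0.4   0.98 -0.01  2.12]
[ 1.   0.2 -0.2]
[ 1.3  2.7 -0.2]
[ 1.7  5.3 -0.2]
[ 2.3  7.8 -0.2]
[ 3.  10.3 -0.2]
[ 3.8 12.7 -0.2]
[ 4.7 15.2 -0.2]
1.5 [[361.0, 353.0], [327.0, 319.0], [313.0, 300.0]]
1.7 [[361.0, 353.0], [338.0, 315.0], [328.0, 294.0]]
1.9 [[361.0, 353.0], [349.0, 312.0], [345.0, 290.0]]
2.1 [[361.0, 353.0], [362.0, 311.0], [362.0, 289.0]]
```

The arm really is at about φ = 1.85 (projection agrees), and the radial part is sticking friction. Single force readings are noisy, so I'll average several per step.

Request:
play_rows:
  series: [1, 2.6, 0, 0, 0, -2.9, 1.5, 5.2, 0, 0, 0, -5.7, 2.2, 7.7, 0, 0, 0, -8.6, 2.2, 7.7, 0, 0, 0, -8.6]

```text
t: 31.62
tool_pos: [0.4449, 0.0833, 0.0731]
tcp_rot: [0.867, 0.499, -0.006, 0.001]
contact_force: [-0.5, -3.4, 0.8]
finger_gap: 0.001
```

```bash
cat >> h.py <<'E'
def avg(phi,n=8):
    c,s=np.cos(POSE[2]),np.sin(POSE[2]);A=[]
    m=np.array([-np.cos(phi),np.sin(phi)]);u=np.array([-np.sin(phi),-np.cos(phi)])
    for i in range(n):
        o=arm.observe();F=o["contact_force"];M=o["wrist_torque"]
        r=[]
        for Fw in (F[:2],np.array([-M[1],M[0]])/.26):
            f=np.array([c*Fw[0]+s*Fw[1],-s*Fw[0]+c*Fw[1]]); r+=[-f@m,f@u]
        A.append(r); grab_frame("scene")
    A=np.array(A);a=A.mean(0)
    print("t",round(o["t"],2),"F tang/rad",np.round(a[:2],2),"M tang/rad",np.round(a[2:],2),"sd",np.round(A.std(0),2),"torque F",round(a[0]*50-a[1]*5.5),"M",round(a[2]*50-a[3]*5.5))
E
python3 - <<'E'
from h import *
tan(2.05);avg(2.05)
rows([lev(p,r=49,z=73) for p in (2.05,2.1,2.15,2.2,2.25)])
E
```

```text
t 31.62 tang 3.16 rad -1.38 fz 0.77 r 49.5 phi 2.042
t 31.98 F tang/rad [3.86 0.25] M tang/rad [2.81 0.42] sd [0.45 0.82 0.16 0.34] torque F 192 M 138
t 32.02 tcp [445.1  83.3  73.1] local [-51.5 -36.2  73.1] F [-3.12 -3.53  0.24] Floc [-2.81 -3.79  0.24] M [-0.576  0.648 -0.014] gap 0.003 yawY -30.2 z [-0.008 -0.008 -1.   ] q [ 0.19  0.2  -0.39  0.98 -0.01  2.29]
[ 0.4  0.1 -0.1]
[ 1.1  2.6 -0.1]
[ 1.9  5.1 -0.1]
[ 2.8  7.5 -0.1]
[ 3.9  9.9 -0.1]
```

Run:
```python
from h import *
avg(2.05,6)
for i in range(4):
    o=arm.observe(); print(np.round(o["joint_efforts"],3),np.round(o["contact_force"],2),np.round(o["wrist_torque"],3)); grab_frame("scene")
```

```text
t 32.27 F tang/rad [4.43 1.52] M tang/rad [3.3  1.01] sd [0.49 0.39 0.1  0.16] torque F 213 M 160
[ 9.8100e-01 -4.6620e+01  3.2832e+01 -1.8360e+00  5.9800e-01  4.0000e-03] [-3.52 -1.92  0.73] [-0.561  0.774  0.054]
[ 9.8400e-01 -4.6625e+01  3.2850e+01 -1.8480e+00  5.9900e-01  3.0000e-03] [-3.28 -3.45  0.95] [-0.531  0.798 -0.028]
[ 9.8400e-01 -4.6622e+01  3.2865e+01 -1.8600e+00  5.9800e-01  5.0000e-03] [-4.25 -2.46  0.91] [-0.562  0.802 -0.022]
[ 9.8500e-01 -4.6621e+01  3.2865e+01 -1.8590e+00  5.9900e-01  6.0000e-03] [-4.64 -3.01  0.88] [-0.536  0.792 -0.001]
```

The joint 1 effort, which is clean, agrees with the averaged force, so the push is about 4.5 N now (roughly 220 mN·m). One small step more.

Request:
play_rows:
  series: [0.8, 1.2, 0, 0, 0, -1.7, 1.4, 2.5, 0, 0, 0, -3.4, 1.4, 2.5, 0, 0, 0, -3.4, 1.4, 2.5, 0, 0, 0, -3.4]

```text
t: 33.02
tool_pos: [0.4463, 0.0861, 0.0731]
tcp_rot: [0.881, 0.472, -0.006, 0.001]
contact_force: [-4.7, -1.5, 1.9]
finger_gap: 0.002
```

```bash
cat >> h.py <<'E'
def av2(phi,n=8):
    c,s=np.cos(POSE[2]),np.sin(POSE[2]);F=[];M=[];J=[]
    for i in range(n):
        o=arm.observe();F.append(o["contact_force"]);M.append(o["wrist_torque"]);J.append(o["joint_efforts"][0]);grab_frame("scene")
    F=np.mean(F,0);M=np.mean(M,0);J=np.mean(J)
    m=np.array([-np.cos(phi),np.sin(phi)]);u=np.array([-np.sin(phi),-np.cos(phi)])
    R2=np.array([[c,-s],[s,c]]);mw=R2@m;p=o["tool_pos"][:2]+.011*mw
    d=np.array([-M[1],M[0]]);x=p[0]*d[1]-p[1]*d[0];h=-x/J
    for nm,Fw in(("F",F[:2]),("Mdir+J1",d/h),("M h=.185",d/.185)):
        f=R2.T@Fw;print(nm,"tang",round(-f@m,2),"rad",round(f@u,2),"torque",round(-f@m*50-f@u*5.5))
    print("J1",round(J,3),"h",round(h,3),"F->J1",round(-(p[0]*F[1]-p[1]*F[0]),3),"fz",round(F[2],2),"t",o["t"])
E
python3 - <<'E'
from h import *
tan(2.1);av2(2.1)
E
```

```text
t 33.02 tang 3.98 rad 2.99 fz 1.93 r 48.9 phi 2.103
F tang 4.08 rad 2.62 torque 190
Mdir+J1 tang 4.25 rad 2.55 torque 198
M h=.185 tang 4.43 rad 2.65 torque 207
J1 0.474 h 0.193 F->J1 0.398 fz 1.85 t 33.375
```

Request:
play_rows:
  series: [0.5, 1.5, 0, 0, 0, -1.7, 1.1, 2.9, 0, 0, 0, -3.4, 1.1, 2.9, 0, 0, 0, -3.4, 1.1, 2.9, 0, 0, 0, -3.4]

```text
t: 33.92
tool_pos: [0.4473, 0.0891, 0.0731]
tcp_rot: [0.895, 0.446, -0.006, 0.001]
contact_force: [-5.2, -2.1, 0.6]
finger_gap: 0.001
```

Run:
```python
from h import *
tan(2.16);av2(2.16)
```

```text
t 33.92 tang 4.91 rad 2.75 fz 0.64 r 48.9 phi 2.166
F tang 4.17 rad 2.62 torque 194
Mdir+J1 tang 4.37 rad 2.57 torque 204
M h=.185 tang 4.36 rad 2.57 torque 204
J1 0.357 h 0.185 F->J1 0.279 fz 1.17 t 34.275
```

Request:
play_rows:
  series: [0.8, 1.5, 0, 0, 0, -1.9, 1.7, 3, 0, 0, 0, -3.8, 2.5, 4.4, 0, 0, 0, -5.7, 2.5, 4.4, 0, 0, 0, -5.7]

```text
t: 34.83
tool_pos: [0.4495, 0.0935, 0.0731]
tcp_rot: [0.916, 0.401, -0.006, 0.0]
contact_force: [-6.1, -0.4, 1.8]
finger_gap: -0.002
```

Run:
```python
from h import *
tan(2.26);av2(2.26)
```

```text
t 34.83 tang 4.54 rad 4.11 fz 1.79 r 48.6 phi 2.263
F tang 4.51 rad 3.48 torque 206
Mdir+J1 tang -0.87 rad -0.58 torque -40
M h=.185 tang 4.85 rad 3.27 torque 225
J1 0.008 h -1.038 F->J1 -0.212 fz 1.84 t 35.175
```

Request:
play_rows:
  series: [1, 2, 0, 0, 0, -2.3, 2, 3.6, 0, 0, 0, -4.6, 3.4, 5.1, 0, 0, 0, -6.9, 3.4, 5.1, 0, 0, 0, -6.9]

```text
t: 35.72
tool_pos: [0.4524, 0.0987, 0.073]
tcp_rot: [0.939, 0.345, -0.006, -0.0]
contact_force: [-6.4, -0.2, 2.5]
finger_gap: 0.001
```

Run:
```python
from h import *
tan(2.38);av2(2.38)
o=arm.observe();print(o["qpos"],o["joint_efforts"][5])
```

```text
t 35.73 tang 5.11 rad 3.85 fz 2.5 r 48.6 phi 2.38
F tang 5.02 rad 3.18 torque 233
Mdir+J1 tang 5.58 rad 3.31 torque 261
M h=.185 tang 5.23 rad 3.11 torque 244
J1 -0.263 h 0.173 F->J1 -0.322 fz 1.83 t 36.075
[ 2.15523321e-01  2.22178583e-01 -3.68713368e-01  9.92339779e-01
 -8.82840259e-04  2.65217788e+00] 0.03121523419395089
```

Request:
play_rows:
  series: [1.4, 1.5, 0, 0, 0, -2.3, 2.8, 3, 0, 0, 0, -4.6, 4.2, 4.4, 0, 0, 0, -6.9, 4.2, 4.4, 0, 0, 0, -6.9]

```text
t: 36.62
tool_pos: [0.4561, 0.1034, 0.0729]
tcp_rot: [0.958, 0.288, -0.007, -0.001]
contact_force: [-6.0, 1.0, 2.3]
finger_gap: -0.003
```

Run:
```python
from h import *
tan(2.5);av2(2.5)
for c,x0,y0 in(("scene",190,110),):
    g=grab_frame(c)
    im=cv2.convertScaleAbs(g["image"][y0:y0+100,x0:x0+110,::-1],alpha=2,beta=15)
    cv2.imwrite(f"pics/m1{c}.png",cv2.resize(im,None,fx=6,fy=6,interpolation=cv2.INTER_CUBIC))
```

```text
t 36.62 tang 4.57 rad 4.0 fz 2.26 r 48.4 phi 2.497
F tang 5.45 rad 3.46 torque 254
Mdir+J1 tang 5.22 rad 3.22 torque 243
M h=.185 tang 5.78 rad 3.56 torque 269
J1 -0.66 h 0.205 F->J1 -0.736 fz 1.77 t 36.975
```

View pics/m1scene.png

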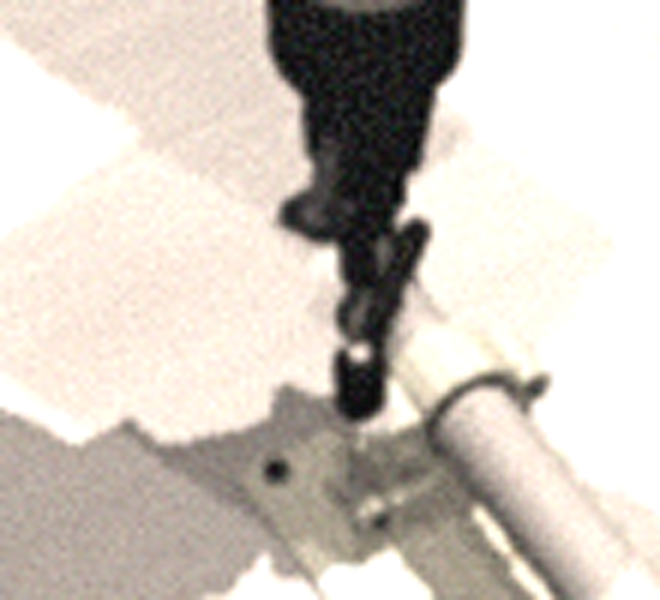

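Request:
play_rows:
  series: [1.4, 1.2, 0, 0, 0, -2.1, 2.8, 2.4, 0, 0, 0, -4.2, 4.3, 3.5, 0, 0, 0, -6.3, 4.3, 3.5, 0, 0, 0, -6.3]

```text
t: 37.58
tool_pos: [0.4596, 0.1074, 0.0728]
tcp_rot: [0.972, 0.235, -0.007, -0.002]
contact_force: [-7.0, 0.6, 2.4]
finger_gap: 0.001
```

Run:
```python
from h import *
tan(2.61);av2(2.61,10)
```

```text
t 37.58 tang 6.07 rad 3.56 fz 2.45 r 48.3 phi 2.6
F tang 6.01 rad 3.52 torque 281
Mdir+J1 tang 5.99 rad 3.61 torque 280
M h=.185 tang 6.17 rad 3.72 torque 288
J1 -1.096 h 0.191 F->J1 -1.054 fz 2.34 t 38.025
```

All three estimates agree: 6.0 N on the arm, about 0.28 N·m. That is hand-snug, so I'll back away and lift clear.

Request:
play_rows:
  series: [-3, -1.5, 0, 0, 0, 0, -10, -5, 0, 0, 0, 0, -22, -11, 0, 0, 0, 0, -24, -12, 40, 0, 0, 0, -24, -12, 95, 0, 0, 0, -60, 50, 95, 0, 0, 0, -80, 110, 95, 0, 0, 0, -80, 140, 95, 0, 0, 0, -80, 140, 95, 0, 0, 0]

```text
t: 39.2
tool_pos: [0.3912, 0.2276, 0.1677]
tcp_rot: [0.968, 0.251, -0.009, -0.012]
contact_force: [1.0, -0.5, 0.6]
finger_gap: 0.001
```

Run:
```python
from h import *
st()
for c,x0,y0 in(("scene",190,130),("top",190,185)):
    g=grab_frame(c)
    im=cv2.convertScaleAbs(g["image"][y0:y0+100,x0:x0+120,::-1],alpha=1.6,beta=15)
    im=cv2.resize(im,None,fx=6,fy=6,interpolation=cv2.INTER_CUBIC)
    for a in proj(g,W(POSE,[boltpt(0,61),boltpt(0,91),boltpt(.1,91)])): cv2.circle(im,(int((a[0]-x0+.5)*6),int((a[1]-y0+.5)*6)),2,(0,255,0),-1)
    cv2.imwrite(f"pics/n1{c}.png",im)
    t=trace(c,"spray_bar")[0]; P=cloud(g,t["mask"]); P=P[(P[:,2]>.06)&(P[:,2]<.1)];print(c,"tube ends",P[:,0].min(),P[:,0].max())
```

```text
t 39.2 tcp [391.2 227.6 167.7] local [-117.6  102.9  167.7] F [ 1.   -0.53  0.64] Floc [ 1.04 -0.44  0.64] M [ 0.034 -0.066  0.032] gap 0.001 yawY -61.0 z [-0.024  0.018 -1.   ] q [ 0.51  0.14 -0.22  1.23  0.03  3.14]
scene tube ends 0.435962740806414 0.7754573064776656Traceback (most recent call last):
  File "<stdin>", line 9, in <module>
IndexError: list index out of range
```

View pics/n1scene.png

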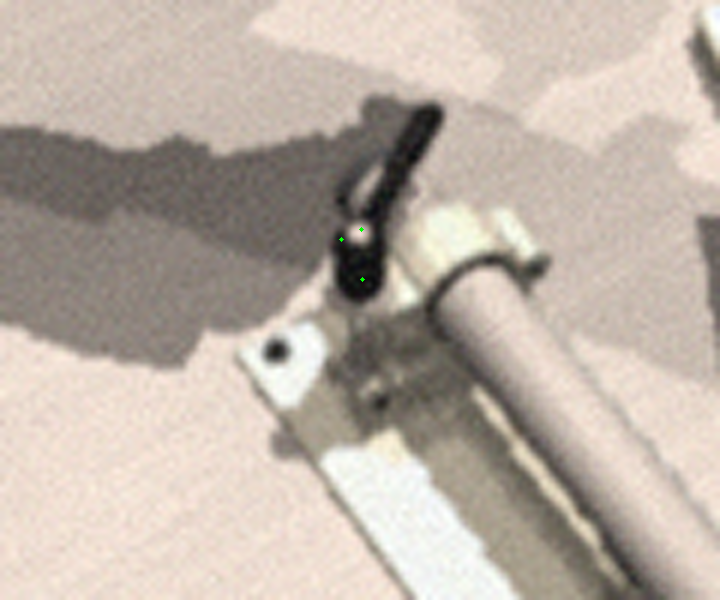

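View pics/n1top.png

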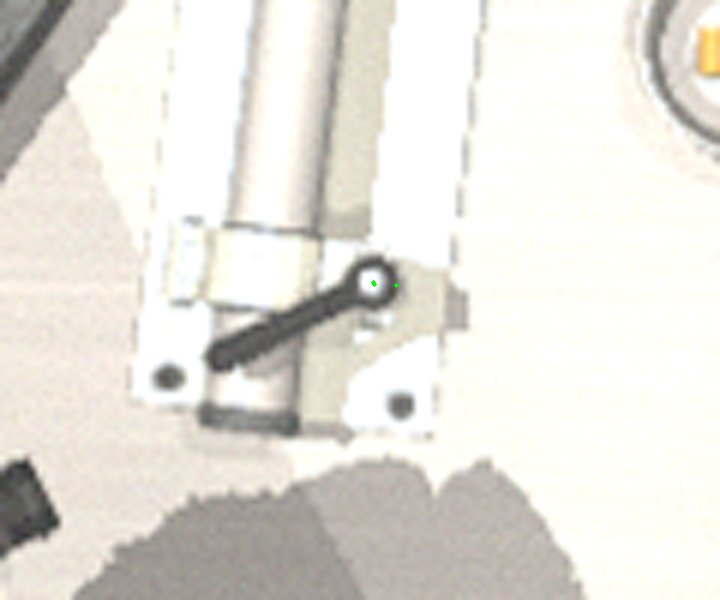

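The bolt is upright on the 0 mark and the lever is at about 2.6 rad, with its tip at top (215,360). The flap is shut and the bar's ends are unchanged. Joint 6 is close to its limit, so I'll turn it back a little in free air and then hand in.

Request:
play_rows:
  series: [0, 0, 5, 0, 0, 8, -10, 10, 10, 0, 0, 16, -20, 20, 15, 0, 0, 24, -20, 20, 15, 0, 0, 24, -20, 20, 15, 0, 0, 24]

```text
t: 40.02
tool_pos: [0.3713, 0.2449, 0.1825]
tcp_rot: [0.896, 0.443, -0.012, -0.009]
contact_force: [-1.0, 0.2, -0.2]
finger_gap: 0.002
```

Run:
```python
from h import *
o=st(); print(o["qvel"])
print(ticket.hand_in())
```

```text
t 40.02 tcp [371.3 244.9 182.5] local [-138.9  118.4  182.5] F [-1.03  0.2  -0.23] Floc [-1.04  0.11 -0.23] M [ 0.04  -0.087 -0.006] gap 0.002 yawY -37.4 z [-0.03   0.005 -1.   ] q [ 0.57  0.12 -0.19  1.27  0.02  2.79]
[-0.0025637   0.00245514  0.00042185  0.00078914  0.00012353 -0.00609137]
the job is handed in; nothing more can be done
None
```

I swung the flap over and seated it, stood the bolt up in its slot, and turned the lever about 2.6 rad clockwise until it was hand-snug. The job was handed in at about 40 s of the 67 s allowed, and no verdict was reported.

**Last checks**
- **Flap:** it was pressed down with about 11 N against a firm stop, and both pictures show it shut.
- **Bolt:** its end sits on the 0 rad mark in both pictures.
- **Lever:** the last push was about 6.0 N on the arm, roughly 0.27–0.28 N·m. The force, the wrist moment and the joint 1 effort all agreed. The force under the lining can't be measured directly, so it is only inferred from this.
- **Bar:** its ends read the same as at the start in the scene camera. The top camera check failed because the network did not find the bar.
- **Tin, bowl and scraper:** I never reached near them and they look unmoved in the pictures, but I did not measure their final positions.
- **Robot:** it was clear of everything at hand-in.

**What went wrong on the way**
- **Finger tips:** with the jaws shut they sat about 36 mm above the reported TCP, so my first push passed over the flap without touching it. I corrected for that from the pictures.
- **First bolt swing:** gripping the hub left the bolt leaning about 0.08 rad. A second push, with the fingers either side of the arm, brought it to its stop.
- **Force readings:** while turning the lever, single readings were noisy and the wrist moment disagreed with them at first. I used averages from then on.
- **Joint 6:** it came right up to its 3.14 rad limit during the retreat, and I turned it back before handing in.

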